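Gauge the thickness of a dumbbell test specimen

ROBOT

A 6-joint arm with a two-finger parallel gripper is mounted at the origin on the work surface. World frame = base frame: x ahead of the robot, y to its left, z up, the work surface at z = 0. Lengths are in m, angles in rad, forces in N, time in s.
With the tool pointing down it reaches from about 0.3 to 0.875 m from the base axis. Payload 6.4 kg.
Tool frame: the origin (TCP) lies midway between the tips of the shut fingers; the grasp point (between the pads) lies 19 mm behind it; z points along the fingers, y is the direction in which the jaws open and shut (so a half turn about z gives the same grasp; the last joint's range is limited). The gripper opens to 85 mm and grips with 20 to 120 N. Pads are 22 mm wide; open, the fingers measure 114 mm over their backs; the gripper's body (76 mm by 85 mm) begins 54 mm behind the grasp point. The pads swing forward as they close: fully open they stand 13 mm farther back than shut.
Start: joints at [-1.329, 0.181, 1.607, -0, 1.354, -0.206], TCP at [0.249, -0.518, 0.231] pointing down, gripper open.
Joint ranges: [-2.99, 2.99], [-0.89, 2.07], [0.3, 2.58], [-1.14, 4.28], [0, 2.63], [-3.12, 3.12]. Speed limits (rad/s): [2.57, 2.57, 3.01, 3.14, 3.14, 3.14].

INTERFACE

Orientations are given as a 3x3 rotation matrix whose columns are the frame's x, y, z axes.
In Python, from station import ctrl gives the robot as it stands.
- The arm moves only by the tool jog_arm, never from a script. Its argument "motion" is one flat list of numbers, 5 for each row, row after row: the shift along the tool's x, y, z in mm, then the turn about the tool's z in degrees, then the closure, from 0 (fully open) to 1 (shut). In form: [tx, ty, tz, twist, gripper, tx, ty, tz, twist, gripper, ...]. A call has 1 to 20 rows; each row shifts and turns the commanded pose from where the row before left it, along the tool's axes as they then stand; what a row does not reach is not made up. A row lasts 1/12 s, in which the tool goes at most 41.7 mm and 7.16 degrees, less where a joint would pass 70% of its speed; a pose out of reach is approached as far as the arm can. A call with a gripper value outside its range is refused whole. The fingers move at their own pace and stop on an object; the grip force is fixed at half the most. Time passes only in rows, so rows that do not move let the fingers close. It gives the time, the measured TCP pose, the force and the opening at its end, in the units of the state.
- ctrl.get_state(): the state, without advancing time (a new reading comes with each control period).
- ctrl.get_image(name): name is "side" or "top"; returns a dict with "img" (400x640x3 uint8, red, green, blue), "depth" (400x640 float32, m along the optical axis (not along the pixel's ray), 0 where there is no reading), "fov_y" (degrees; the focal length in pixels is half the picture's height over the tangent of half this angle, whatever the lens; pixels are square), "cx", "cy" (the principal point, pixels), "k1" (the pictures are not rectified: a ray, as slopes to the right and down, at radius r is drawn at 1 + k1 r^2 times it, then the intrinsics apply), "R" (3x3) and "t" (3): a world point X has camera coordinates R X + t. Camera axes: x right, y down, z forward; pixel columns grow to the right and rows downward; lengths in m; the calibration is good to about 2 mm. A picture is of the moment at which its call begins.
- ctrl.finish_job(): hands the job in, once; it reports no verdict.
The state is a dict: "time_s": time; "qpos": joint angles; "qd": joint speeds; "joint_efforts": joint torques, N m; "ee_pos": TCP position; "tool_rot": TCP orientation; "ft_force": force on the tool from outside, world axes, zero at the start; "wrist_torque": the same for the moment, N m; "width": opening from 0.0 (shut) to 1.0 (fully open).
Only numpy, scipy, OpenCV 4.12 (cv2) and the standard library are available. Lean on these libraries where they do the work, as an engineer would, in place of code of your own. Each camera call takes 0.05 s, during which the arm holds its last target.

TASK

Measure the thickness of the dumbbell-shaped test specimen on the bench gauge: first pull the gauge's knob up and twist it into its rest notch so that the foot stays raised by itself; lay the specimen flat across the anvil, crosswise to the gauge, with the middle of its narrow waist under the foot, and let go of it; then lift and twist the knob back and lower the foot gently by the knob, without letting it snap down, until it rests on the waist and the gauge reads the thickness. Leave the knob free and everything else on the bench where it stands.

Things in the scene. Friction and masses are not known exactly. Their poses are not given: they have to be found in the camera images.
- anvil (a point): Centre of the top face of the gauge's round steel anvil (50 mm diameter, 55 mm above the bench). Axes of the gauge: x level towards its column, z up, y crosswise, the way the specimen must lie. The heavy fixed base plate, 22 mm high, covers y -55 to 55 and x -60 to 130 mm about it. The throat over the anvil is open at the front (-x) and both sides, so the specimen goes in level.
- head (a point): Point on the gauge's vertical spindle axis at the underside of its head, 102 mm above the bench, axes as the anvil's. The grey head, 40 mm wide (y -20 to 20), 35 mm high, reaches from the column to x = -20. On it stands an open steel sleeve, 38 mm diameter, rim 172 mm above the bench. The steel foot (8 mm diameter, flat) comes out below.
- column (a point): Point on the axis of the gauge's round column (32 mm diameter), 22 mm above the bench, 85 mm behind the anvil's centre, axes as the anvil's. On its top sits a tilted dial, 52 mm diameter, up to 182 mm above the bench, from 37 mm in front of to 13 mm behind this axis.
- gauge_lift (a joint): Height of the gauge's foot above the anvil in m, which is the reading: 0 with the foot on the anvil (as at the start), 0.030 parked in the rest notch, 0.040 at the upper stop. Spring and weight push the foot down with about 4.5 N (6 N when raised); let go from the rest height it snaps down.
- gauge_twist (a joint): Twist of the knob in rad, positive anticlockwise from above. A cross pin rides in a slot of the sleeve: below lift 0.034 the knob cannot be twisted and stays at 0 (to 0.1). Raised to 0.035-0.039 it turns freely from 0 to 1.05 (end stops -0.03, 1.12), over the 4 mm deep rest notch; lowered there to 0.030 and let go it stays. To free it: lift again, twist to 0, lower.
- knob_grip (a point): Centre of the gauge's black knob on the spindle axis, 203 mm above the bench with the foot down; rises and turns with it. An upright flat bar 34 mm long (x), 12 mm wide (y, pinch across here), 22 mm high; below it 20 mm of 10 mm thick stem is free above the sleeve's rim when the foot is down. Its x lies along the anvil's x at twist 0.
- specimen_mid (a point): Centre of the dumbbell test specimen, half-way up: a flat rigid beige resin piece 246 mm long (x), 10 mm thick (z, lies flat on the bench), 70 g. The waist is 19 mm wide (y) from x = -28 to 28 mm and widens in smooth curves to two equal ends 29 mm wide, with parallel sides from |x| = 56 to 123 mm. It is the only one of this shape.
- bar_a: Straight square bar of the same beige resin, 127 x 12.7 x 12.7 mm, lying beside the specimen; origin at the middle of its underside, x along it. Not to be measured; leave it.
- bar_b: A second straight bar, the same as bar_a, on the other side of the specimen.
- bottle: Amber glass bottle with a black cap, 43 mm diameter, 100 mm high, standing close beside one of the specimen's ends; origin at the centre of its underside. Leave it.
- dish: Clear covered petri dish, 43 mm diameter, 12.5 mm high, lying close beside the specimen's other end; origin at the centre of its underside. Leave it.
- weight: Bare steel 200 g balance weight, 29 mm diameter, 45 mm high with a small knob on top, standing beyond bar_a; origin at the centre of its underside. Leave it.
- vial_a: Amber vial with a black cap, 27 mm diameter, 54 mm high, standing beside the gauge's column; origin at the centre of its underside. Leave it.
- vial_b: A second vial, the same as vial_a, standing in front of the gauge.
- beaker: Glass beaker, 66 mm diameter, 90 mm high, standing beside the gauge's column; origin at the centre of its underside. Leave it.

How it is judged:
On the way, in this order (a step that is already met when the one before it is completed fails the run):
1. the foot is parked up in the rest notch with the knob let go (value of joint gauge_lift between 0.028 and 0.0325 m and value of joint gauge_twist above 0.85 rad and contact force between the fingers and anything else below 0.1 N), for 0.3 s.
2. the specimen lies released across the anvil, the middle of its waist under the still parked foot (all of step 1 and x of anvil in the frame of specimen_mid between -0.012 and 0.012 m and y of anvil in the frame of specimen_mid between -0.006 and 0.006 m and z of specimen_mid in the frame of anvil between 0.003 and 0.0075 m and angle between the x axis of specimen_mid and the y axis of anvil, either way round below 0.25 rad and angle between specimen_mid's own z axis and vertical below 0.06 rad), for 0.2 s.
At the end, for the whole second after the job is handed in: Specimen flat on the anvil (0.06 rad) along the anvil's y (0.25 rad), its middle under the foot to 12 mm lengthwise and 6 mm crosswise; the foot rests on it and reads 8.8 to 11.5 mm; knob twisted back (-0.2 to 0.25 rad); all at rest, nothing touched (x of anvil in the frame of specimen_mid between -0.012 and 0.012 m and y of anvil in the frame of specimen_mid between -0.006 and 0.006 m and z of specimen_mid in the frame of anvil between 0.003 and 0.0075 m and angle between the x axis of specimen_mid and the y axis of anvil, either way round below 0.25 rad and angle between specimen_mid's own z axis and vertical below 0.06 rad and value of joint gauge_lift between 0.0088 and 0.0115 m and value of joint gauge_twist between -0.2 and 0.25 rad and velocity of joint gauge_lift below 0.01 m/s and contact force between the fingers and anything else below 0.1 N).
It fails at once if the foot snaps down: it falls faster than 0.30 m/s below the rest height (velocity of joint gauge_lift below -0.3 m/s and value of joint gauge_lift below 0.026 m).
It fails at once if a straight bar is shifted by more than 25 mm (distance of any of bar_a, bar_b from where it was at the start of the episode above 0.025 m).
It fails at once if the bottle, dish or weight is shifted by more than 25 mm or tipped (distance of any of bottle, dish, weight from where it was at the start of the episode above 0.025 m or angle between any of bottle, dish, weight's own z axis and vertical above 0.4 rad).
It fails at once if a vial or the beaker is shifted by more than 25 mm or tipped (distance of any of vial_a, vial_b, beaker from where it was at the start of the episode above 0.025 m or angle between any of vial_a, vial_b, beaker's own z axis and vertical above 0.4 rad).
It also fails if it takes over 67 s, if anything falls off the work surface, if the arm or the gripper's body presses on something with over 40 N, if the wrist force passes 120 N, or if a joint passes its speed limit or range.

## Working session

There is one attempt and no reset: what is moved stays moved. The work goes in short steps, Python scripts to look and compute and a tool call to move; the robot and the scene stay as the last step left them, time stands still between calls to the robot, and variables do not carry over. Pictures are saved under pics/ and viewed, and the job is handed in when it is done.

Besides the shell and the picture viewer there is one more tool, called after "Call:" as name(argument=value, ...), one argument or row to a line, values as JSON. jog_arm: Moves the arm, as the interface text tells. Its arguments: {"type":"object","properties":{"motion":{"type":"array"}},"required":["motion"]}

```bash
mkdir -p pics; cat > h.py <<'E'
import numpy as np, cv2
from station import ctrl
def grab(name,fn):
    d=ctrl.get_image(name); np.savez(''+fn+'.npz',**d)
    cv2.imwrite(f'pics/{fn}.png',d['img'][:,:,::-1]); return d
def K(d):
    f=d['img'].shape[0]/2/np.tan(np.radians(d['fov_y'])/2); return np.array([[f,0,d['cx']],[0,f,d['cy']],[0,0,1.]])
def rays(d,uv):
    uv=np.asarray(uv,float).reshape(-1,1,2)
    return cv2.undistortPoints(uv,K(d),np.array([float(d['k1']),0,0,0,0]))[:,0]
def onplane(d,uv,z):
    r=rays(d,uv); r=np.c_[r,np.ones(len(r))]
    R=d['R'];t=d['t']; c=-R.T@t; w=r@R
    s=(z-c[2])/w[:,2]; return c+w*s[:,None]
def cloud(d):
    h,w=d['depth'].shape
    u,v=np.meshgrid(np.arange(w),np.arange(h)); r=rays(d,np.stack([u,v],-1).reshape(-1,2).astype(float))
    z=d['depth'].reshape(-1); P=np.c_[r,np.ones(len(r))]*z[:,None]
    X=(P-d['t'])@d['R']; X[z==0]=np.nan; return X.reshape(h,w,3)
def proj(d,X):
    rv=cv2.Rodrigues(np.array(d['R']))[0]
    return cv2.projectPoints(np.asarray(X,float).reshape(-1,3),rv,np.array(d['t'],float),K(d),np.array([float(d['k1']),0,0,0,0]))[0][:,0]
def load(fn): return {k:v for k,v in np.load(''+fn+'.npz').items()}
E
python3 - <<'E'
from h import *
for n in('side','top'):
    d=grab(n,n+'0'); print(n,d['fov_y'],d['k1'],-d['R'].T@d['t'])
s=ctrl.get_state(); print(s)
E
```

```text
side 52.399967067588726 -0.0736743318841528 [0.54602437 0.72660059 0.65333882]
top 49.72893843911403 -0.08044294245610144 [0.444021   0.00513371 1.09016555]
{'time_s': 0.1, 'qpos': array([-1.32931078e+00,  1.81463833e-01,  1.60789009e+00, -3.47744925e-05,
        1.35384990e+00, -2.06268294e-01]), 'qd': array([ 0.00043543, -0.00082303, -0.00181761, -0.0007798 ,  0.00036994,
        0.00033349]), 'joint_efforts': array([ 1.02567941e-03, -4.45879018e+01, -3.52237308e+01, -2.36926116e-04,
        4.15998788e-03, -3.64956338e-05]), 'ee_pos': array([ 0.24884049, -0.5178061 ,  0.23048457]), 'tool_rot': array([[ 9.01418641e-01,  4.32948332e-01, -4.18278493e-04],
       [ 4.32948432e-01, -9.01417347e-01,  1.55630168e-03],
       [ 2.96754725e-04, -1.58397236e-03, -9.99998701e-01]]), 'ft_force': array([0.87245062, 0.28422927, 0.01731209]), 'wrist_torque': array([ 0.00987651, -0.00506551, -0.01053459]), 'width': 0.9940782308076027}
```

View pics/top0.png

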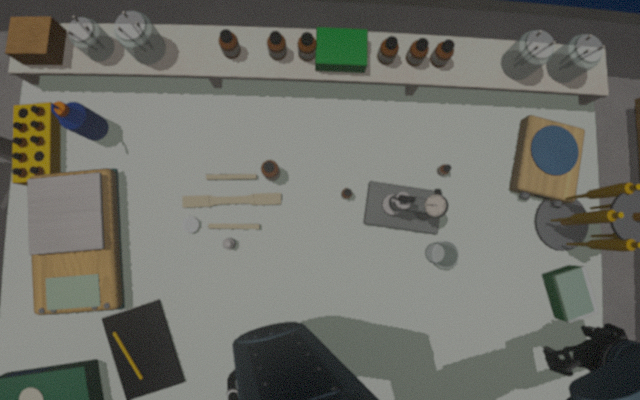

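View pics/side0.png

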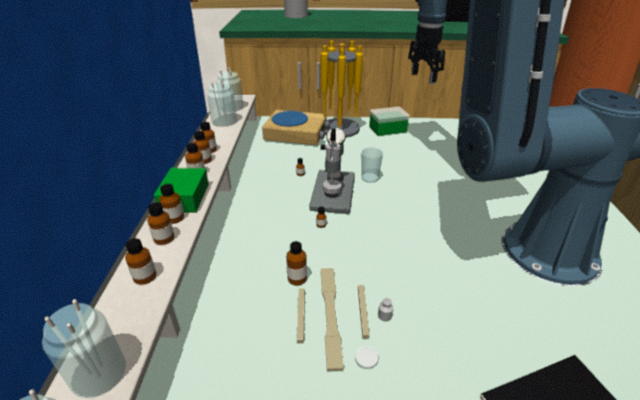

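The top view shows the specimen at (232,200), with bars at (231,177) and (234,226), the bottle at (270,170), the dish at (193,225) and the weight at (229,243). The gauge is at (405,207), with vials at (346,193) and (445,169) and the beaker at (440,253). Next I'll zoom in.

```bash
python3 - <<'E'
from h import *
d=load('top0'); im=d['img'][:,:,::-1]
a=cv2.resize(im[145:265,335:475],None,fx=5.5,fy=4.9*0+5,interpolation=cv2.INTER_CUBIC) if 0 else cv2.resize(im[150:265,335:475],None,fx=5,fy=5,interpolation=cv2.INTER_CUBIC)
cv2.imwrite('pics/tg.png',a)
a=cv2.resize(im[150:260,170:300],None,fx=5,fy=5,interpolation=cv2.INTER_CUBIC); cv2.imwrite('pics/ts.png',a)
d2=load('side0'); im=d2['img'][:,:,::-1]
a=cv2.resize(im[120:235,285:400],None,fx=5,fy=5,interpolation=cv2.INTER_CUBIC); cv2.imwrite('pics/sg.png',a)
for nm,dd in(('top',d),('side',d2)):
    X=cloud(dd); np.save('X'+nm,X)
    m=(X[...,0]>.3)&(X[...,0]<.8)&(X[...,1]>-.3)&(X[...,1]<0)&(abs(X[...,2])<.01); print(nm,np.nanmedian(X[...,2][m]))
E
```

```text
top 0.0024883584796885926
side 0.000982501391402732
```

View pics/tg.png

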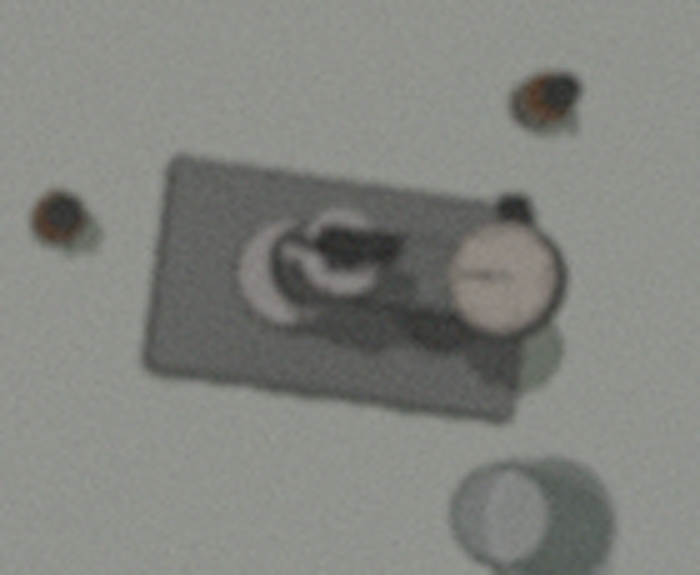

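View pics/ts.png

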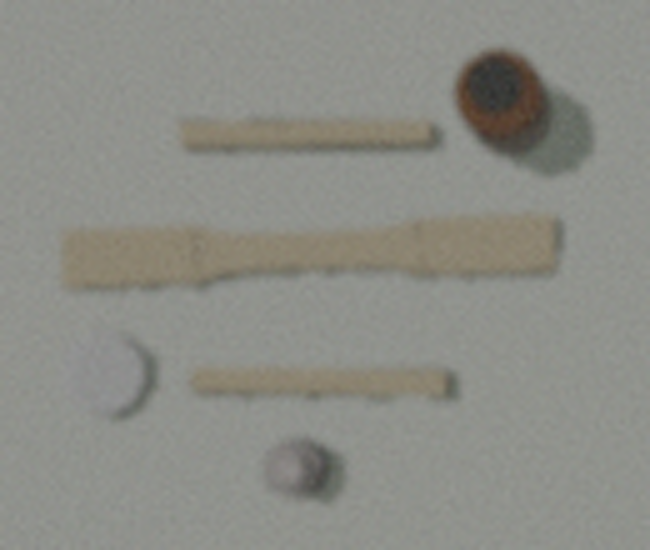

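View pics/sg.png

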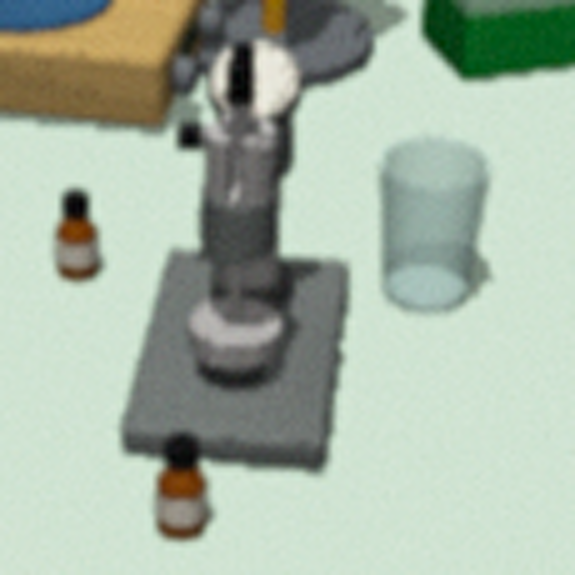

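```bash
cat > fit.py <<'E'
from h import *
d=load('top0'); d2=load('side0')
def o(p,ox,oy): return (np.array(p,float)+.5)/5-.5+[ox,oy]
# edge points of plate top: left edge & top & bottom edges
L=onplane(d,o([[168,185],[152,320]],335,150),.022)
T=onplane(d,o([[200,156],[490,198]],335,150),.022)
B=onplane(d,o([[170,376],[490,422]],335,150),.022)
print('L',L[:,:2],'T',T[:,:2],'B',B[:,:2])
for P in(T,B):
    v=P[1]-P[0]; print(np.degrees(np.arctan2(v[1],v[0])))
X=np.load('Xtop.npy')
sub=X[185:212,385:420]; k=sub[sub[...,2]>.19]; print('knob top pts',len(k),np.nanmean(k,0),np.nanmax(k[:,2]))
# specimen
img=d['img'][150:260,170:300]; hsv=cv2.cvtColor(img,cv2.COLOR_RGB2HSV)
m=((hsv[...,1]>55)).astype(np.uint8)
n,lab,st,c=cv2.connectedComponentsWithStats(m)
for i in range(1,n):
    if st[i,4]>40:
        vv,uu=np.where(lab==i); z=.0105 if st[i,4]>400 else .0127
        W=onplane(d,np.c_[uu+170,vv+150],z)
        mu=W.mean(0); e,V=np.linalg.eigh(np.cov(W[:,:2].T)); 
        r=cv2.minAreaRect((W[:,:2]*1000).astype(np.float32))
        print(st[i],mu[:2],np.degrees(np.arctan2(V[1,1],V[0,1])),r)
E
python3 fit.py
```

```text
L [[ 0.57744395 -0.14340396]
 [ 0.50948221 -0.1363982 ]] T [[ 0.59263022 -0.15938714]
 [ 0.57588961 -0.30789506]] B [[ 0.4818736  -0.14585321]
 [ 0.46281573 -0.30787346]]
-96.4315360476232
-96.70867543257873
knob top pts 119 [ 0.53197232 -0.19680498  0.21326424] 0.22020264685189547
[ 91  11  18  17 145] [0.6124452  0.10364643] 109.6523791794876 ((615.6445922851562, 105.57283020019531), (41.15049743652344, 40.48432159423828), 20.46645164489746)
```

```bash
cat > seg.py <<'E'
from h import *
d=load('top0')
img=d['img'][150:260,170:300].astype(int); 
sc=cv2.GaussianBlur((img[...,0]-img[...,2]).astype(np.float32),(0,0),.7)
m=(sc>7).astype(np.uint8)
n,lab,st,c=cv2.connectedComponentsWithStats(m)
for i in range(1,n):
    if st[i,4]>60:
        vv,uu=np.where(lab==i); z=.0105 if st[i,4]>1000 else .0127
        W=onplane(d,np.c_[uu+170,vv+150],z)
        mu=W.mean(0); e,V=np.linalg.eigh(np.cov(W[:,:2].T)); 
        r=cv2.minAreaRect((W[:,:2]*1000).astype(np.float32))
        print(st[i],mu[:2],np.degrees(np.arctan2(V[1,1],V[0,1])),r)
def o(p,ox,oy): return (np.array(p,float)+.5)/5-.5+[ox,oy]
C=onplane(d,o([[64,229],[66,289],[560,217],[557,271]],170,150),.010); print(C[:,:2],C.mean(0))
X=np.load('Xtop.npy')
def ov(d,off,sz,fn,s=5):
    im=cv2.resize(d['img'][off[1]:off[1]+sz[1],off[0]:off[0]+sz[0],::-1],None,fx=s,fy=s,interpolation=cv2.INTER_CUBIC)
    a=np.radians(-96.5); G=np.array([[np.cos(a),-np.sin(a),0],[np.sin(a),np.cos(a),0],[0,0,1]]); A=np.array([.532,-.198,0])
    def pl(P,col,G=G,A=A):
        uv=proj(d,np.array(P)@G.T+A); uv=((uv-off+.5)*s-.5).astype(np.int32); cv2.polylines(im,[uv],True,col,1)
    pl([[-.06,-.055,.022],[.13,-.055,.022],[.13,.055,.022],[-.06,.055,.022]],(0,255,0))
    t=np.linspace(0,6.28,40)
    pl(np.c_[.025*np.cos(t),.025*np.sin(t),0*t+.055],(0,0,255))
    pl(np.c_[.019*np.cos(t),.019*np.sin(t),0*t+.172],(255,0,0))
    pl([[-.017,-.006,.214],[.017,-.006,.214],[.017,.006,.214],[-.017,.006,.214]],(0,255,255))
    cv2.imwrite('pics/'+fn,im)
ov(d,np.array([335,150]),(140,115),'ovt.png'); ov(load('side0'),np.array([285,120]),(115,115),'ovs.png')
E
python3 seg.py
```

```text
[ 90   9  20  22 276] [0.61405907 0.1043627 ] -149.2493955598524 ((614.389404296875, 105.53907775878906), (53.6300048828125, 47.784942626953125), 2.1821725368499756)
[ 35  23  53   8 376] [0.59425592 0.20317905] 92.61624623658736 ((593.5967407226562, 201.39419555664062), (17.750980377197266, 130.57786560058594), 1.7480735778808594)
[  11   42  101   17 1213] [0.53540382 0.1983027 ] 93.72764257344404 ((535.2935791015625, 198.683837890625), (34.46311569213867, 250.47817993164062), 3.865755558013916)
[ 37  73  54   7 362] [0.47016338 0.18847026] 91.28729913030706 ((469.9862976074219, 189.12466430664062), (14.875138282775879, 131.4570770263672), 1.682281255722046)
[[0.54255592 0.32115786]
 [0.51252157 0.31833586]
 [0.55607651 0.07308664]
 [0.52886463 0.07359594]] [0.53500466 0.19654408 0.01      ]
```

```bash
python3 -c "
import cv2,numpy as np
a=cv2.imread('pics/ovt.png');b=cv2.imread('pics/ovs.png')
cv2.imwrite('pics/ov.png',np.hstack([cv2.resize(a[:,:600],(400,383)),cv2.resize(b,(400,400))[:383]]))"
```

```text
(no output)
```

View pics/ovt.png

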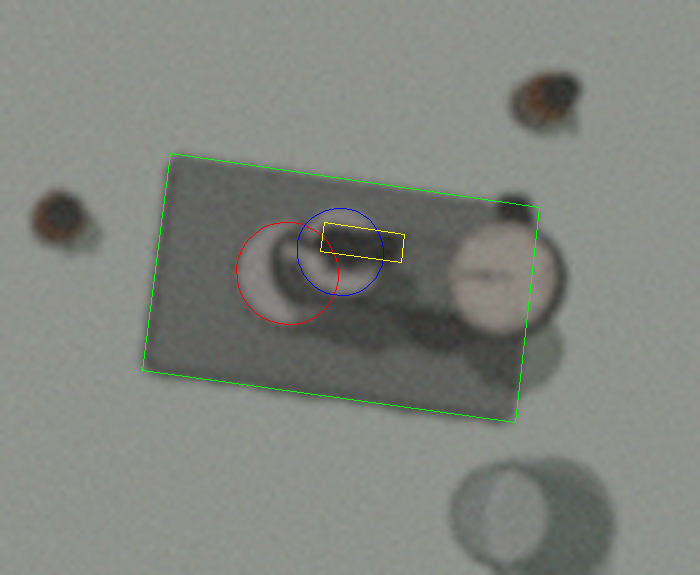

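View pics/ovs.png

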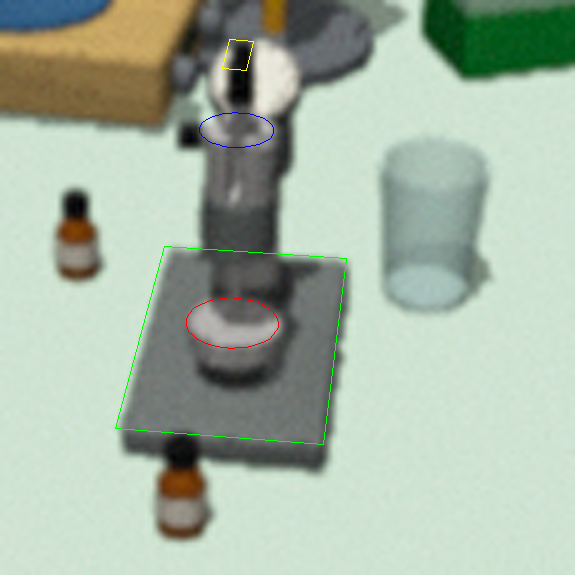

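```bash
cat >> h.py <<'E'
A=np.array([.531,-.198]); ga=np.radians(-96.5)
Gx=np.array([np.cos(ga),np.sin(ga)]); Gy=np.array([-np.sin(ga),np.cos(ga)])
def tog(p): p=np.asarray(p)[...,:2]-A; return np.stack([p@Gx,p@Gy],-1)
def st():
    s=ctrl.get_state(); R=s['tool_rot']; print('t %.2f pos %s yaw_y %.2f tilt %.4f F %s w %.4f q6 %.2f'%(s['time_s'],np.round(s['ee_pos']*1e3,1),np.degrees(np.arctan2(R[1,1],R[0,1])),np.hypot(R[0,2],R[1,2]),np.round(s['ft_force'],1),s['width'],s['qpos'][5])); return s
def to(x,y,z,s=None):
    s=s or ctrl.get_state(); d=np.array([x,y,z])-s['ee_pos']; print('tool delta mm',np.round(s['tool_rot'].T@d*1e3,1))
E
python3 - <<'E'
from h import *
d=load('top0');d2=load('side0')
def o(p,ox,oy): return (np.array(p,float)+.5)/5-.5+[ox,oy]
q={'vial_b':([60,214],335,150,.054),'vial_a':([560,90],335,150,.054),'beaker_top':([500,515],335,150,.09),'bottle':([492,82],170,150,.1),'dish':([106,374],170,150,.0125),'weight':([290,470],170,150,.04)}
for k,(p,a,b,z) in q.items():
    P=onplane(d,o(p,a,b),z)[0]; print(k,np.round(P*1e3),'gauge',np.round(tog(P)*1e3))
q={'vial_b':([182,532],0),'vial_a':([78,272],0),'beaker':([428,287],0)}
for k,(p,z) in q.items():
    P=onplane(d2,o(p,285,120),z)[0]; print('side',k,np.round(P*1e3),'gauge',np.round(tog(P)*1e3))
s=st(); to(.531,-.198,.262)
E
```

```text
vial_b [558. -87.  54.] gauge [-114.   14.]
vial_a [ 627. -334.   54.] gauge [124. 111.]
beaker_top [ 418. -293.   90.] gauge [ 107. -101.]
bottle [609. 101. 100.] gauge [-306.   43.]
dish [471. 295.  12.] gauge [-483. -116.]
weight [427. 197.  40.] gauge [-380. -148.]
side vial_b [557. -85.   0.] gauge [-115.   13.]
side vial_a [ 625. -338.    0.] gauge [128. 110.]
side beaker [ 412. -326.    0.] gauge [ 140. -104.]
t 0.10 pos [ 248.8 -517.8  230.5] yaw_y -64.35 tilt 0.0016 F [0.9 0.3 0. ] w 0.9941 q6 -0.21
tool delta mm [ 392.8 -166.2  -31.1]
```

Call:
jog_arm(
  motion=[32.7,-13.9,-2.6,0,0,32.7,-13.9,-2.6,0,0,32.7,-13.9,-2.6,0,0,32.7,-13.9,-2.6,0,0,32.7,-13.9,-2.6,0,0,32.7,-13.9,-2.6,0,0,32.7,-13.9,-2.6,0,0,32.7,-13.9,-2.6,0,0,32.7,-13.9,-2.6,0,0,32.7,-13.9,-2.6,0,0,32.7,-13.9,-2.6,0,0,32.7,-13.9,-2.6,0,0,0,0,0,-7.1,0.4,0,0,0,-7.1,0.4,0,0,0,-7.1,0.4,0,0,0,-7.1,0.4,0,0,0,-7.1,0.4,0,0,0,-7.1,0.4,0,0,0,-7.1,0.4,0,0,0,-7.1,0.4],
)

```text
time_s: 1.77
ee_pos: [0.5302, -0.1978, 0.2619]
tool_rot: [[0.125, 0.992, -0.001], [0.992, -0.125, 0.001], [0.0, -0.001, -1.0]]
ft_force: [0.4, -0.0, 0.4]
width: 0.594
```

```bash
python3 - <<'E'
from h import *
s=st(); to(.531,-.198,.262,s)
d=grab('side','side1'); im=d['img'][:,:,::-1]
cv2.imwrite('pics/s1.png',cv2.resize(im[60:235,265:405],None,fx=3.4,fy=3.4,interpolation=cv2.INTER_CUBIC))
d=grab('top','top1'); im=d['img'][:,:,::-1]
cv2.imwrite('pics/t1.png',cv2.resize(im[130:270,320:480],None,fx=4,fy=4,interpolation=cv2.INTER_CUBIC))
E
```

```text
t 1.77 pos [ 530.2 -197.8  261.9] yaw_y -7.19 tilt 0.0011 F [ 0.4 -0.   0.4] w 0.5945 q6 -0.44
tool delta mm [-0.1  0.8 -0.1]
```

View pics/s1.png

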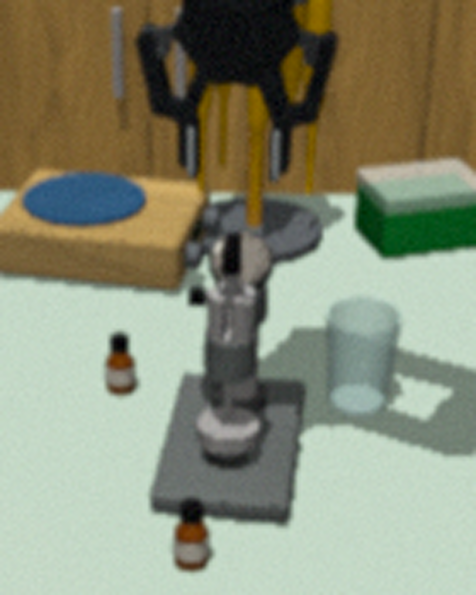

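View pics/t1.png

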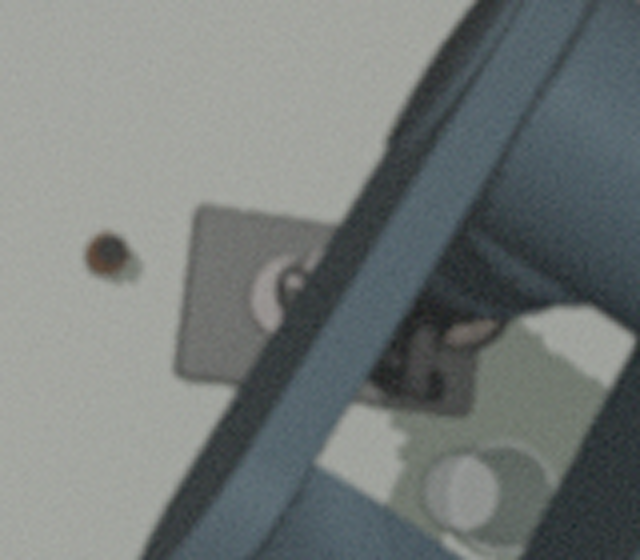

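```bash
python3 - <<'E'
from h import *
d=load('side1')
f=lambda X:(proj(d,X)-[265,60]+.5)*3.4-.5
print('tcp',f([.5302,-.1978,.262]),f([.5302,-.1978,.267]),'knob',f([.531,-.198,.203]),f([.529,-.198,.203]),f([.531,-.198,.214]))
E
```

```text
tcp [[233.5230088  180.16626838]] [[233.66226822 173.61750481]] knob [[230.83629095 254.76099093]] [[233.54874769 254.79022327]] [[231.12205849 241.17959359]]
```

Call:
jog_arm(
  motion=[0,0,19,-0.7,0.4,0,0,19,0,0.4,0,0,19,0,0.4,0,0,19,0,0.4,0,0,0,0,0.4,0,0,0,0,0.4],
)

```text
time_s: 2.37
ee_pos: [0.5297, -0.1976, 0.1855]
tool_rot: [[0.122, 0.993, -0.002], [0.993, -0.122, 0.002], [0.001, -0.003, -1.0]]
ft_force: [-0.2, 0.7, 1.1]
width: 0.6
```

```bash
python3 - <<'E'
from h import *
s=st()
d=grab('side','side2'); im=d['img'][:,:,::-1]
cv2.imwrite('pics/s2.png',cv2.resize(im[80:205,265:405],None,fx=4.5,fy=4.5,interpolation=cv2.INTER_CUBIC))
E
```

```text
t 2.37 pos [ 529.7 -197.6  185.5] yaw_y -7.00 tilt 0.0029 F [-0.2  0.7  1.1] w 0.5996 q6 -0.44
```

View pics/s2.png

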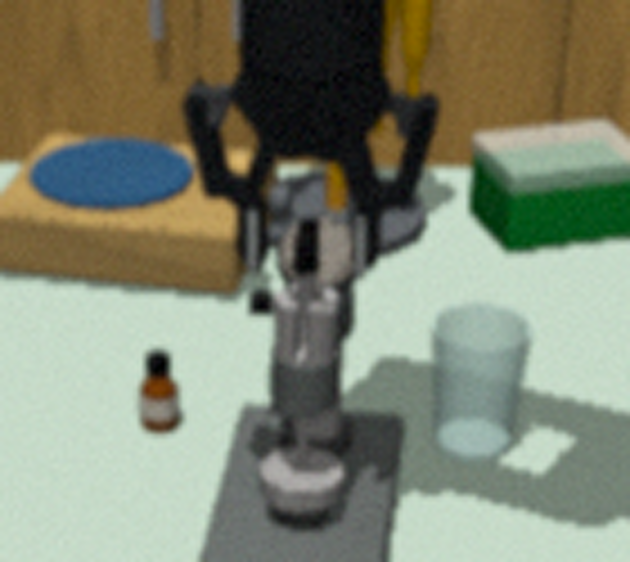

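The fingers straddle the knob at (307,248) evenly, at columns 250 and 362, so I'll close on it.

Call:
jog_arm(
  motion=[0,0,0,0,1,0,0,0,0,1,0,0,0,0,1,0,0,0,0,1,0,0,0,0,1,0,0,0,0,1,0,0,0,0,1,0,0,0,0,1],
)

```text
time_s: 3.08
ee_pos: [0.5309, -0.1984, 0.1878]
tool_rot: [[0.119, 0.993, 0.001], [0.993, -0.119, -0.001], [-0.001, 0.002, -1.0]]
ft_force: [-1.7, 0.3, 5.9]
width: 0.133
```

```bash
python3 -c "
from h import *
st()"
```

```text
t 3.08 pos [ 530.9 -198.4  187.8] yaw_y -6.85 tilt 0.0018 F [-1.7  0.3  5.9] w 0.1325 q6 -0.45
```

Call:
jog_arm(
  motion=[0,0,-6,0,1,0,0,-6,0,1,0,0,-6,0,1,0,0,-6,0,1,0,0,-6,0,1,0,0,-6,0,1,0,0,-3,0,1,0,0,0,0,1,0,0,0,0,1],
)

```text
time_s: 3.83
ee_pos: [0.5306, -0.1982, 0.2257]
tool_rot: [[0.119, 0.993, 0.001], [0.993, -0.119, -0.0], [-0.0, 0.001, -1.0]]
ft_force: [3.8, -1.8, -6.4]
width: 0.13
```

```bash
python3 -c "
from h import *
st()"
```

```text
t 3.83 pos [ 530.6 -198.2  225.7] yaw_y -6.84 tilt 0.0006 F [ 3.8 -1.8 -6.4] w 0.1301 q6 -0.45
```

Call:
jog_arm(
  motion=[0,0,0.6,0,1,0,0,0,-6,1,0,0,0,-6,1,0,0,0,-6,1,0,0,0,-6,1,0,0,0,-6,1,0,0,0,-6,1,0,0,0,-6,1,0,0,0,-6,1,0,0,0,-6,1,0,0,0,-6,1,0,0,0,0,1,0,0,0,0,1],
)

```text
time_s: 4.92
ee_pos: [0.5304, -0.1982, 0.2245]
tool_rot: [[-0.799, 0.602, -0.0], [0.602, 0.799, -0.0], [0.0, -0.0, -1.0]]
ft_force: [3.9, -3.9, -4.9]
width: 0.124
```

```bash
python3 - <<'E'
from h import *
s=st(); print(s['wrist_torque'])
d=grab('side','side3'); im=d['img'][:,:,::-1]
cv2.imwrite('pics/s3.png',cv2.resize(im[80:205,265:405],None,fx=4.5,fy=4.5,interpolation=cv2.INTER_CUBIC))
E
```

```text
t 4.92 pos [ 530.4 -198.2  224.5] yaw_y 52.99 tilt 0.0003 F [ 3.9 -3.9 -4.9] w 0.1237 q6 -1.49
[-0.66985429 -0.74916033 -0.03182906]
```

View pics/s3.png

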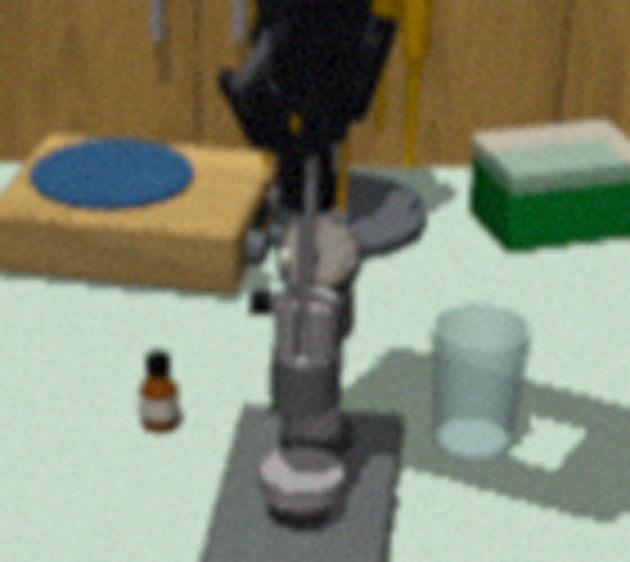

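The foot is up inside the head and the knob has turned. Next I'll lower it into the notch.

Call:
jog_arm(
  motion=[0,0,2,0,1,0,0,2,0,1,0,0,2,0,1,0,0,2,0,1,0,0,0,0,1,0,0,0,0,1],
)

```text
time_s: 5.47
ee_pos: [0.5306, -0.1982, 0.2176]
tool_rot: [[-0.8, 0.6, 0.0], [0.6, 0.8, -0.001], [-0.001, -0.0, -1.0]]
ft_force: [0.9, -2.1, 1.1]
width: 0.128
```

```bash
python3 -c "
from h import *
st()"
```

```text
t 5.47 pos [ 530.6 -198.2  217.6] yaw_y 53.13 tilt 0.0007 F [ 0.9 -2.1  1.1] w 0.1285 q6 -1.49
```

Call:
jog_arm(
  motion=[0,0,0,0,0.6,0,0,0,0,0.5,0,0,0,0,0.4,0,0,0,0,0.4,0,0,0,0,0.4,0,0,0,0,0.4,0,0,-20,0,0.4,0,0,-35,0,0.4,0,0,-35,0,0.4,0,0,0,0,0.4],
)

```text
time_s: 6.3
ee_pos: [0.5332, -0.1997, 0.315]
tool_rot: [[-0.8, 0.6, 0.01], [0.599, 0.8, -0.006], [-0.012, 0.001, -1.0]]
ft_force: [0.8, 0.1, 1.5]
width: 0.599
```

```bash
python3 - <<'E'
from h import *
s=st()
d=grab('side','side4'); im=d['img'][:,:,::-1]
cv2.imwrite('pics/s4.png',cv2.resize(im[80:205,265:405],None,fx=4.5,fy=4.5,interpolation=cv2.INTER_CUBIC))
E
```

```text
t 6.30 pos [ 533.2 -199.7  315. ] yaw_y 53.17 tilt 0.0121 F [0.8 0.1 1.5] w 0.5991 q6 -1.49
```

View pics/s4.png

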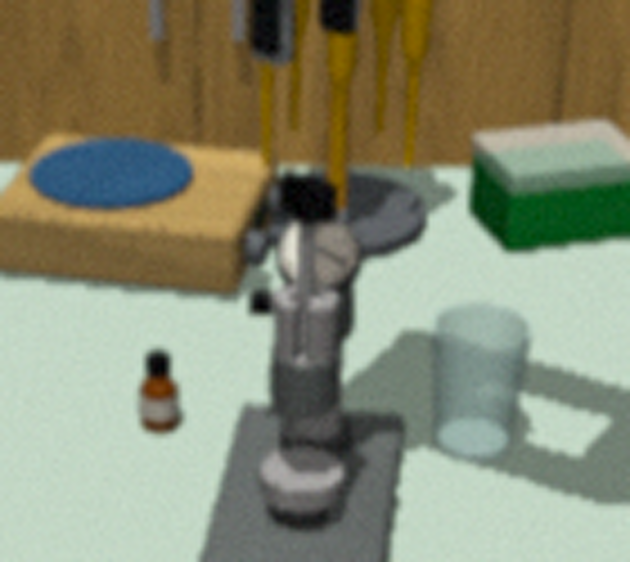

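The gauge now holds itself: the knob stands high at (305,198) and is turned. I'm moving to the specimen's dish end.

Call:
jog_arm(
  motion=[0,0,0,7.07,0.4,0,0,0,7.07,0.4,0,0,0,7.07,0.4,0,0,0,7.07,0.4,0,0,0,7.07,0.4,0,0,0,7.07,0.4,0,0,0,7.07,0.4,36.2,2,8,0,0.5,36.2,2,8,0,0.5,36.2,2,8,0,0.5,36.2,2,8,0,0.5,36.2,2,8,0,0.5,36.2,2,8,0,0.5,36.2,2,8,0,0.5,36.2,2,8,0,0.5,36.2,2,8,0,0.55,36.2,2,8,0,0.55,36.2,2,8,0,0.55,36.2,2,8,0,0.55,36.2,2,8,0,0.55],
)

```text
time_s: 8.02
ee_pos: [0.5253, 0.2749, 0.2014]
tool_rot: [[-0.064, 0.998, -0.001], [0.998, 0.064, -0.0], [-0.0, -0.001, -1.0]]
ft_force: [0.2, -1.1, 0.4]
width: 0.452
```

Call:
jog_arm(
  motion=[0,0,0,0,0.55,0,0,0,0,0.55],
)

```text
time_s: 8.18
ee_pos: [0.5247, 0.2748, 0.2009]
tool_rot: [[-0.068, 0.998, -0.003], [0.998, 0.068, -0.001], [-0.001, -0.003, -1.0]]
ft_force: [0.4, 0.0, 0.4]
width: 0.446
```

```bash
python3 - <<'E'
from h import *
s=st(); to(.5294,.2719,.06,s)
d=grab('side','side5'); im=d['img'][:,:,::-1]
cv2.imwrite('pics/s5.png',cv2.resize(im[180:390,250:450],None,fx=2.8,fy=2.8,interpolation=cv2.INTER_CUBIC))
cv2.imwrite('pics/s5full.png',im)
E
```

```text
t 8.18 pos [524.7 274.8 200.9] yaw_y 3.87 tilt 0.0032 F [0.4 0.  0.4] w 0.4461 q6 0.21
tool delta mm [ -3.2   4.9 140.9]
```

View pics/s5full.png

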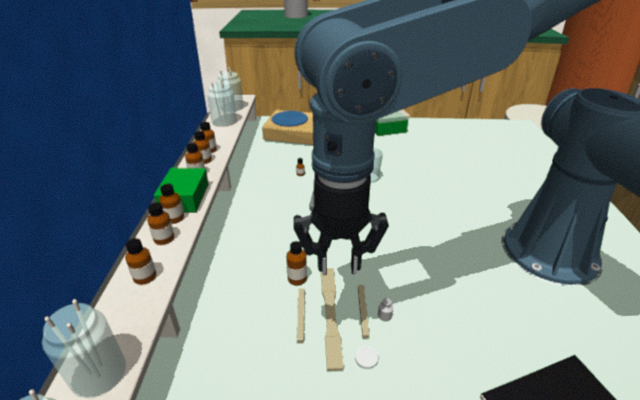

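```bash
python3 - <<'E'
from h import *
d=load('side0')
img=d['img'][255:380,290:400].astype(int)
sc=cv2.GaussianBlur((img[...,0]-img[...,2]).astype(np.float32),(0,0),.7)
m=(sc>15).astype(np.uint8)
n,lab,stt,c=cv2.connectedComponentsWithStats(m)
for i in range(1,n):
    if stt[i,4]>60:
        vv,uu=np.where(lab==i)
        W=onplane(d,np.c_[uu+290,vv+255],.0085)
        r=cv2.minAreaRect((W[:,:2]*1000).astype(np.float32)); print(stt[i],r)
        if stt[i,4]>800:
            for y in (.08,.1,.12,.14,.16,.18,.2,.22,.24,.26,.28,.3,.31):
                s=W[abs(W[:,1]-y)<.006]; print(y,np.round([s[:,0].min()*1e3,s[:,0].max()*1e3,(s[:,0].min()+s[:,0].max())*500],1))
            print(W[:,1].min(),W[:,1].max())
E
```

```text
[  0   0  17  31 449] ((606.25537109375, 79.35773468017578), (36.95383834838867, 93.57875061035156), 2.6913950443267822)
[  30   13   24  104 1436] ((534.1055908203125, 198.98291015625), (30.714284896850586, 252.07984924316406), 3.691344976425171)
0.08 [527.9 556.8 542.4]
0.1 [525.9 554.2 540.1]
0.12 [524.  553.9 538.9]
0.14 [524.1 553.6 538.8]
0.16 [526.4 549.1 537.7]
0.18 [526.6 544.8 535.7]
0.2 [524.8 544.6 534.7]
0.22 [523.  542.5 532.7]
0.24 [517.7 542.3 530. ]
0.26 [514.4 544.  529.2]
0.28 [514.6 543.9 529.2]
0.3 [513.2 541.9 527.6]
0.31 [511.8 541.8 526.8]
0.07343176447705568 0.3254714187561876
[ 68  30  12  54 385] ((469.0662841796875, 189.70721435546875), (14.529013633728027, 133.15310668945312), 0.8943758606910706)
[  7  33   8  55 387] ((592.9830932617188, 200.85406494140625), (13.873113632202148, 133.50746154785156), 2.8873887062072754)
```

Call:
jog_arm(
  motion=[-2.3,4.5,20,0,0.55,0,0,35,0,0.55,0,0,35,0,0.55,0,0,35,0,0.55,0,0,25,0,0.55,0,0,25,0,0.55,0,0,0,0,0.55,0,0,0,0,0.55],
)

```text
time_s: 8.9
ee_pos: [0.5301, 0.2696, 0.027]
tool_rot: [[-0.062, 0.998, -0.003], [0.998, 0.062, -0.001], [-0.001, -0.003, -1.0]]
ft_force: [-0.5, 0.5, -0.2]
width: 0.451
```

```bash
python3 - <<'E'
from h import *
s=st(); to(.5293,.2728,.005,s)
d=grab('side','side6'); im=d['img'][:,:,::-1]
cv2.imwrite('pics/s6.png',cv2.resize(im[260:390,270:400],None,fx=4.5,fy=4.5,interpolation=cv2.INTER_CUBIC))
E
```

```text
t 8.90 pos [530.1 269.6  27. ] yaw_y 3.57 tilt 0.0033 F [-0.5  0.5 -0.2] w 0.4513 q6 0.21
tool delta mm [ 3.2 -0.6 22. ]
```

View pics/s6.png

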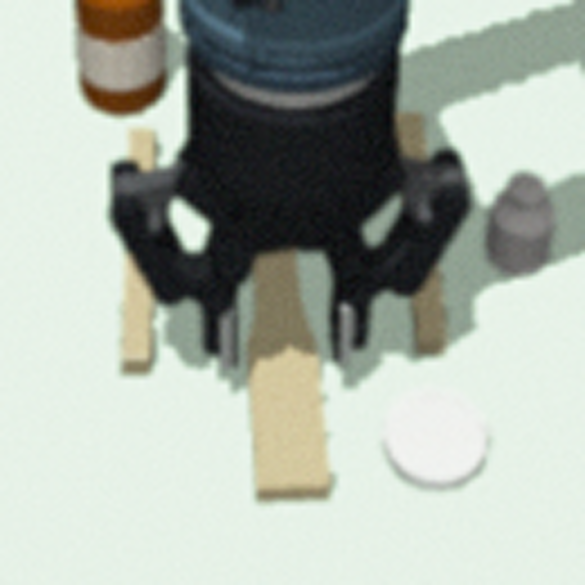

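The fingers straddle the end, at columns 228 and 345 either side of the specimen at about 288. The dish and bars are clear, so I'll go down.

Call:
jog_arm(
  motion=[3,-0.5,9,0,0.55,0,0,9,0,0.55,0,0,3,0,0.55,0,0,0,0,0.55,0,0,0,0,0.55],
)

```text
time_s: 9.37
ee_pos: [0.5302, 0.2743, 0.0069]
tool_rot: [[-0.064, 0.998, -0.0], [0.998, 0.064, -0.0], [-0.0, -0.0, -1.0]]
ft_force: [-0.5, 0.7, -0.5]
width: 0.45
```

```bash
python3 - <<'E'
from h import *
s=st()
E
```

```text
t 9.37 pos [530.2 274.3   6.9] yaw_y 3.68 tilt 0.0002 F [-0.5  0.7 -0.5] w 0.4495 q6 0.21
```

Call:
jog_arm(
  motion=[0,0,2,0,0.55,0,0,2,0,0.55,0,0,1,0,0.55,0,0,0,0,0.55,0,0,0,0,0.55],
)

```text
time_s: 9.78
ee_pos: [0.5302, 0.2742, 0.0019]
tool_rot: [[-0.064, 0.998, -0.0], [0.998, 0.064, -0.0], [-0.0, -0.0, -1.0]]
ft_force: [-0.8, 0.1, -0.8]
width: 0.453
```

```bash
python3 - <<'E'
from h import *
s=st()
d=grab('side','side7'); im=d['img'][:,:,::-1]
cv2.imwrite('pics/s7.png',cv2.resize(im[290:380,290:380],None,fx=6.5,fy=6.5,interpolation=cv2.INTER_CUBIC))
E
```

```text
t 9.78 pos [530.2 274.2   1.9] yaw_y 3.67 tilt 0.0001 F [-0.8  0.1 -0.8] w 0.4533 q6 0.21
```

View pics/s7.png

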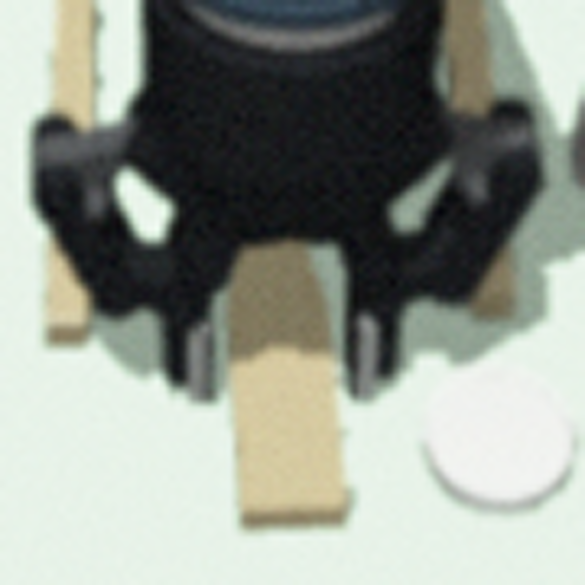

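Call:
jog_arm(
  motion=[0,0,1,0,0.58,0,0,0,0,0.62,0,0,0,0,0.66,0,0,0,0,0.7,0,0,0,0,1,0,0,0,0,1,0,0,0,0,1,0,0,0,0,1],
)

```text
time_s: 10.5
ee_pos: [0.5304, 0.2742, 0.0012]
tool_rot: [[-0.064, 0.998, 0.0], [0.998, 0.064, 0.0], [0.0, 0.0, -1.0]]
ft_force: [-1.1, -1.2, 4.5]
width: 0.319
```

```bash
python3 - <<'E'
from h import *
s=st()
E
```

```text
t 10.50 pos [530.4 274.2   1.2] yaw_y 3.67 tilt 0.0003 F [-1.1 -1.2  4.5] w 0.3188 q6 0.21
```

Call:
jog_arm(
  motion=[0,0,-5,0,1,0,0,-15,0,1,0,0,-30,0,1,0,0,-35,0,1,0,0,-35,0,1,0,0,-25,0,1,0,0,0,0,1,0,0,0,0,1],
)

```text
time_s: 11.17
ee_pos: [0.5315, 0.2746, 0.1479]
tool_rot: [[-0.064, 0.998, 0.004], [0.998, 0.064, 0.001], [0.001, 0.004, -1.0]]
ft_force: [-0.3, 0.5, -1.2]
width: 0.321
```

```bash
python3 - <<'E'
from h import *
s=st()
d=grab('side','side8'); im=d['img'][:,:,::-1]
cv2.imwrite('pics/s8.png',cv2.resize(im[140:340,240:440],None,fx=3,fy=3,interpolation=cv2.INTER_CUBIC))
d=grab('top','top8'); im=d['img'][:,:,::-1]
cv2.imwrite('pics/t8.png',cv2.resize(im[120:270,140:330],None,fx=4,fy=4,interpolation=cv2.INTER_CUBIC))
E
```

```text
t 11.17 pos [531.5 274.6 147.9] yaw_y 3.67 tilt 0.0042 F [-0.3  0.5 -1.2] w 0.3209 q6 0.21
```

View pics/s8.png

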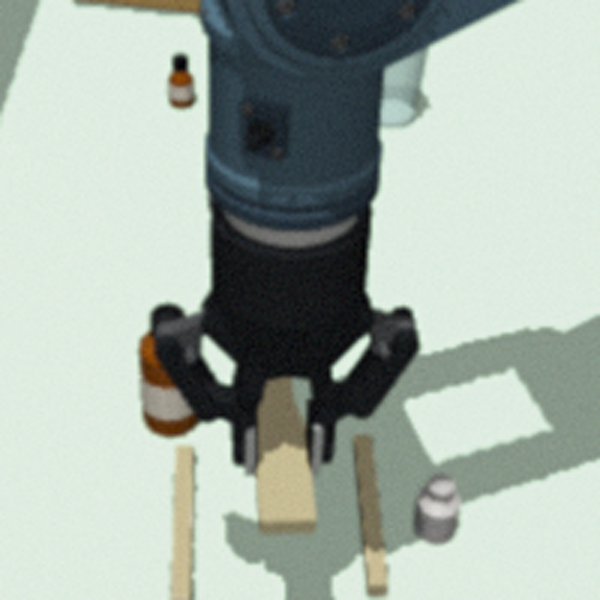

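View pics/t8.png

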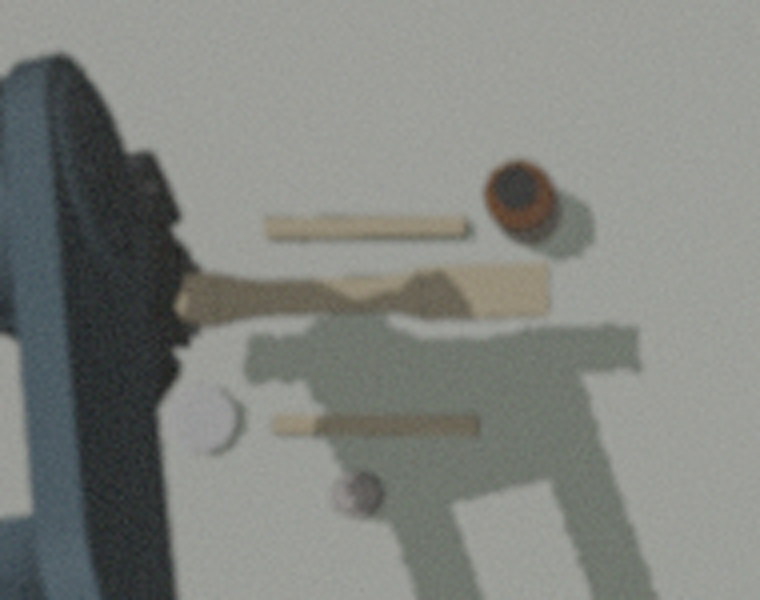

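The specimen is held. I'll check how level it is and where its free end lies, using depth.

```bash
python3 - <<'E'
from h import *
d=load('top8'); X=cloud(d)
def o(p): return (np.array(p,float)+.5)/4-.5+[140,120]
for y in (220,260,300,340,400,440,480,520,540):
    u,v=o([y,293]).round().astype(int); p=X[v-1:v+2,u-1:u+2].reshape(-1,3); print(y,np.round(np.nanmedian(p,0)*1e3,1))
img=d['img'].astype(int)
m=(X[...,2]>.13)&(X[...,2]<.175)&(X[...,1]<.26)&(X[...,1]>.05)&(X[...,0]>.45)&(X[...,0]<.6)
P=X[m]; print(len(P)); c,*_=np.linalg.lstsq(np.c_[P[:,1]-.2,np.ones(len(P))],P[:,2],rcond=None); print('slope z/y',c)
vv,uu=np.where(m)
W=onplane(d,np.c_[uu,vv],.1565); print('y min',W[:,1].min(),np.percentile(W[:,1],.5))
for y in(.09,.11,.13,.16,.18,.2,.22):
    s=W[abs(W[:,1]-y)<.004]; print(y,np.round([s[:,0].min()*1e3,s[:,0].max()*1e3,(s[:,0].min()+s[:,0].max())*500],1))
E
```

```text
220 [535.2 251.3 156.3]
260 [536.  229.9 156.5]
300 [536.4 207.6 157.4]
340 [537.1 186.2 157.3]
400 [538.1 153.9 157. ]
440 [538.9 132.2 155.9]
480 [539.7 110.9 156.5]
520 [539.9  89.  156.1]
540 [540.5  78.1 156.7]
981
slope z/y [0.00467651 0.15681113]
y min 0.07557634880032096 0.0759807335213162
0.09 [529.1 557.7 543.4]
0.11 [528.5 554.9 541.7]
0.13 [525.8 554.3 540. ]
0.16 [529.2 549.  539.1]
0.18 [528.6 546.2 537.4]
0.2 [528.  545.6 536.8]
0.22 [525.2 545.  535.1]
```

Call:
jog_arm(
  motion=[0,0,0,2,1,0,0,0,4,1,0,0,0,5.5,1,0,0,0,5.5,1,0,0,0,5.5,1,0,0,0,5.5,1,0,0,0,5.5,1,0,0,0,5.5,1,0,0,0,5.5,1,0,0,0,5.5,1,0,0,0,5.5,1,0,0,0,5.5,1,0,0,0,5.5,1,0,0,0,5.5,1,0,0,0,5.5,1,0,0,0,5.5,1,0,0,0,5.5,1,0,0,0,5.5,1,0,0,0,4.2,1,0,0,0,2,1],
)

```text
time_s: 12.93
ee_pos: [0.5288, 0.2737, 0.1433]
tool_rot: [[0.993, -0.118, -0.004], [-0.118, -0.993, -0.001], [-0.004, 0.002, -1.0]]
ft_force: [-0.8, -0.9, -0.4]
width: 0.317
```

Call:
jog_arm(
  motion=[6,12,0,0,1,12,25,0,0,1,14.5,30.2,0,0,1,14.5,30.2,0,0,1,14.5,30.2,0,0,1,14.5,30.2,0,0,1,14.5,30.2,0,0,1,14.5,30.2,0,0,1,12,25,0,0,1,8,16,0,0,1,4.3,10,0,0,1,0,0,0,0,1,0,0,0,0,1],
)

```text
time_s: 14.02
ee_pos: [0.6273, -0.0081, 0.1447]
tool_rot: [[0.993, -0.114, -0.002], [-0.114, -0.993, 0.001], [-0.002, -0.001, -1.0]]
ft_force: [-0.3, 0.6, -0.4]
width: 0.316
```

```bash
python3 - <<'E'
from h import *
s=st(); to(.6297,-.0075,.068,s)
d=grab('top','top9'); im=d['img'][:,:,::-1]
cv2.imwrite('pics/t9.png',cv2.resize(im[110:270,280:480],None,fx=4,fy=3.75*0+4,interpolation=cv2.INTER_CUBIC)[:600])
d=grab('side','side9'); im=d['img'][:,:,::-1]
cv2.imwrite('pics/s9.png',im)
E
```

```text
t 14.02 pos [627.3  -8.1 144.7] yaw_y -96.57 tilt 0.0022 F [-0.3  0.6 -0.4] w 0.3162 q6 1.48
tool delta mm [ 2.5 -0.9 76.7]
```

View pics/t9.png

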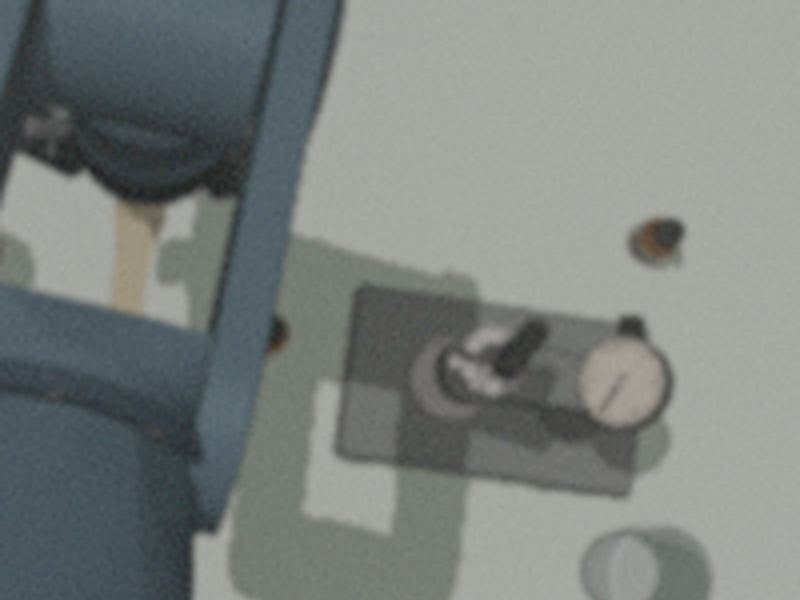

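View pics/s9.png

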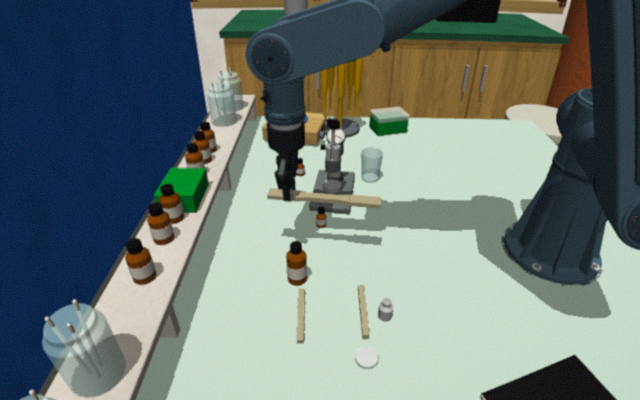

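Call:
jog_arm(
  motion=[2.5,0,20,0,1,0,0,28,0,1,0,0,20,0,1,0,0,8.7,0,1,0,0,0,0,1,0,0,0,0,1],
)

```text
time_s: 14.62
ee_pos: [0.6305, -0.0073, 0.0694]
tool_rot: [[0.994, -0.112, -0.0], [-0.112, -0.994, 0.0], [-0.0, -0.0, -1.0]]
ft_force: [0.0, 1.0, 0.9]
width: 0.319
```

```bash
python3 - <<'E'
from h import *
s=st(); to(.6071,-.2062,.068,s)
d=grab('side','side10'); im=d['img'][:,:,::-1]
cv2.imwrite('pics/s10.png',cv2.resize(im[120:250,260:400],None,fx=4.5,fy=4.5,interpolation=cv2.INTER_CUBIC))
X=cloud(d); 
m=(X[...,2]>.06)&(X[...,2]<.09)&(abs(X[...,1]-.01)<.05)&(X[...,0]>.4)&(X[...,0]<.6); P=X[m]; print(len(P),np.linalg.lstsq(np.c_[P[:,0]-.5,np.ones(len(P))],P[:,2],rcond=None)[0])
E
```

```text
t 14.62 pos [630.5  -7.3  69.4] yaw_y -96.46 tilt 0.0004 F [0.  1.  0.9] w 0.3185 q6 1.48
tool delta mm [ -0.9 200.2   1.4]
749 [0.00089    0.07685306]
```

View pics/s10.png

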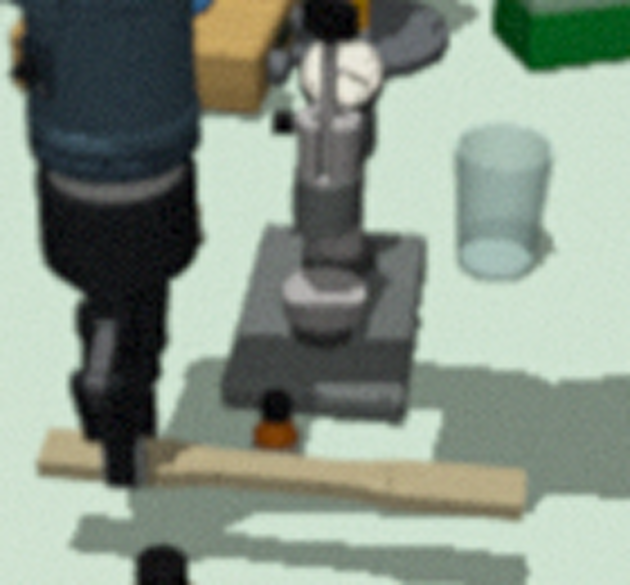

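Call:
jog_arm(
  motion=[-0.9,8,1,0,1,0,18,0,0,1,0,20,0,0,1,0,20,0,0,1,0,20,0,0,1,0,20,0,0,1,0,20,0,0,1,0,20,0,0,1,0,20,0,0,1,0,16,0,0,1,0,10,0,0,1,0,5,0,0,1,0,3.2,0,0,1,0,0,0,0,1,0,0,0,0,1],
)

```text
time_s: 15.92
ee_pos: [0.607, -0.2063, 0.0681]
tool_rot: [[0.994, -0.113, -0.0], [-0.113, -0.994, 0.0], [-0.0, -0.0, -1.0]]
ft_force: [-0.0, -0.8, -1.5]
width: 0.32
```

```bash
python3 - <<'E'
from h import *
s=st(); to(.6071,-.2062,.056,s)
d=grab('side','side11'); im=d['img'][:,:,::-1]
cv2.imwrite('pics/s11.png',cv2.resize(im[110:220,270:400],None,fx=5,fy=5,interpolation=cv2.INTER_CUBIC))
d=grab('top','top11'); im=d['img'][:,:,::-1]
cv2.imwrite('pics/t11.png',cv2.resize(im[140:270,340:470],None,fx=4.5,fy=4.5,interpolation=cv2.INTER_CUBIC))
E
```

```text
t 15.92 pos [ 607.  -206.3   68.1] yaw_y -96.50 tilt 0.0005 F [-0.  -0.8 -1.5] w 0.3197 q6 1.17
tool delta mm [ 0.1 -0.1 12.1]
```

View pics/s11.png

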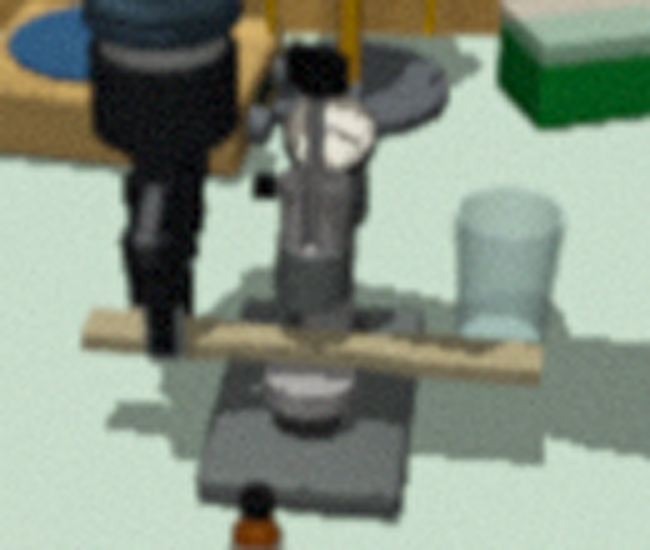

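View pics/t11.png

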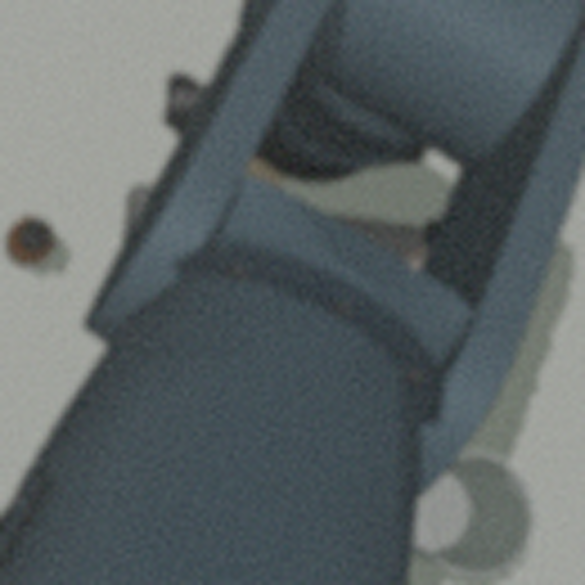

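The waist middle at (313,350) is under the head at (315,…), and the beaker and vial are clear. I'll lower it onto the anvil.

Call:
jog_arm(
  motion=[0,0,4,0,1,0,0,4,0,1,0,0,2,0,1,0,0,1,0,1,0,0,0,0,1,0,0,0,0,1],
)

```text
time_s: 16.52
ee_pos: [0.6069, -0.207, 0.057]
tool_rot: [[0.994, -0.114, -0.0], [-0.114, -0.994, 0.0], [-0.0, -0.0, -1.0]]
ft_force: [0.1, 1.1, -0.6]
width: 0.318
```

```bash
python3 -c "
from h import *
st()"
```

```text
t 16.52 pos [ 606.9 -207.    57. ] yaw_y -96.53 tilt 0.0003 F [ 0.1  1.1 -0.6] w 0.3180 q6 1.17
```

Call:
jog_arm(
  motion=[0,0,0.7,0,1,0,0,0,0,1,0,0,0.5,0,1,0,0,0,0,1],
)

```text
time_s: 16.85
ee_pos: [0.6071, -0.2072, 0.0562]
tool_rot: [[0.994, -0.114, 0.0], [-0.114, -0.994, -0.0], [0.0, 0.0, -1.0]]
ft_force: [0.2, 0.2, 0.5]
width: 0.322
```

```bash
python3 -c "
from h import *
s=st();print(s['wrist_torque'])"
```

```text
t 16.85 pos [ 607.1 -207.2   56.2] yaw_y -96.53 tilt 0.0004 F [0.2 0.2 0.5] w 0.3217 q6 1.17
[ 0.00341475 -0.00732339  0.02400111]
```

Call:
jog_arm(
  motion=[0,0,0.6,0,1,0,0,0,0,1,0,0,0,0,0.66,0,0,0,0,0.62,0,0,0,0,0.58,0,0,0,0,0.55,0,0,0,0,0.55,0,0,0,0,0.55,0,0,0,0,0.55],
)

```text
time_s: 17.6
ee_pos: [0.6069, -0.207, 0.0553]
tool_rot: [[0.994, -0.114, -0.0], [-0.114, -0.994, 0.0], [-0.0, -0.0, -1.0]]
ft_force: [-0.8, -0.6, -0.0]
width: 0.45
```

```bash
python3 - <<'E'
from h import *
s=st()
d=grab('side','side12'); im=d['img'][:,:,::-1]
cv2.imwrite('pics/s12.png',cv2.resize(im[110:220,270:400],None,fx=5,fy=5,interpolation=cv2.INTER_CUBIC))
E
```

```text
t 17.60 pos [ 606.9 -207.    55.3] yaw_y -96.53 tilt 0.0001 F [-0.8 -0.6 -0. ] w 0.4501 q6 1.17
```

View pics/s12.png

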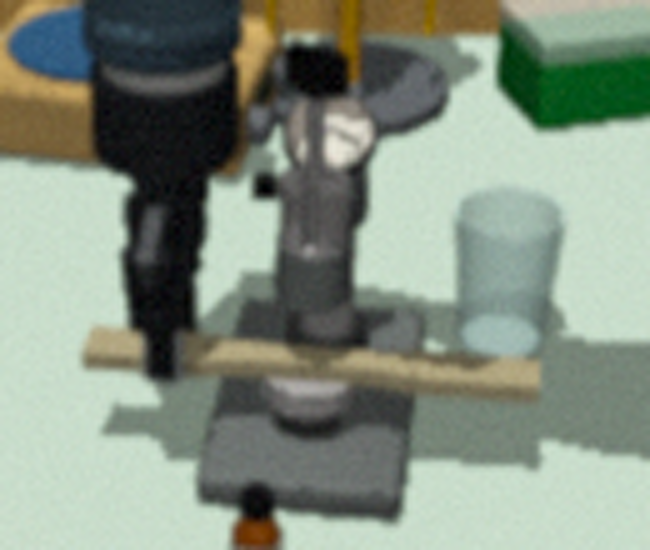

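Call:
jog_arm(
  motion=[0,0,-5,0,0.55,0,0,-15,0,0.55,0,0,-35,0,0.55,0,0,-35,0,0.55,0,0,-35,0,0.55,0,0,-35,0,0.55,0,0,-35,0,0.55,0,0,-35,0,0.5,0,0,-35,0,0.4],
)

```text
time_s: 18.4
ee_pos: [0.6066, -0.2068, 0.3228]
tool_rot: [[0.994, -0.114, 0.001], [-0.114, -0.994, -0.0], [0.001, 0.0, -1.0]]
ft_force: [-0.2, 0.2, -0.5]
width: 0.601
```

Call:
jog_arm(
  motion=[0,0,0,-7.1,0.4,0,0,0,-7.1,0.4,0,0,0,-7.1,0.4,0,0,0,-7.1,0.4,0,0,0,-7.1,0.4,0,0,0,-7.1,0.4,0,0,0,-7.1,0.4,0,0,0,-7.1,0.4,0,0,0,-7.1,0.4,0,0,0,-7.1,0.4,0,0,0,-7.1,0.4,0,0,0,-7.1,0.4,0,0,0,-7.1,0.4,0,0,0,-7.1,0.4,0,0,0,-7.1,0.4,0,0,0,-7.1,0.4,0,0,0,-7.1,0.4,0,0,0,-7.1,0.4,0,0,0,-7.1,0.4,0,0,0,-7.1,0.4],
)

```text
time_s: 20.07
ee_pos: [0.6068, -0.207, 0.3208]
tool_rot: [[-0.717, 0.697, 0.0], [0.697, 0.717, -0.0], [-0.0, 0.0, -1.0]]
ft_force: [-0.3, 0.2, -0.4]
width: 0.599
```

```bash
python3 - <<'E'
from h import *
s=st(); to(.5306,-.1982,.30,s)
d=grab('side','side13'); im=d['img'][:,:,::-1]
cv2.imwrite('pics/s13.png',cv2.resize(im[110:220,270:400],None,fx=5,fy=5,interpolation=cv2.INTER_CUBIC))
d=grab('top','top13'); im=d['img'][:,:,::-1]
cv2.imwrite('pics/t13.png',cv2.resize(im[140:270,340:470],None,fx=4.5,fy=4.5,interpolation=cv2.INTER_CUBIC))
E
```

```text
t 20.07 pos [ 606.8 -207.   320.8] yaw_y 45.82 tilt 0.0002 F [-0.3  0.2 -0.4] w 0.5991 q6 -1.31
tool delta mm [ 60.8 -46.8  20.8]
```

View pics/s13.png

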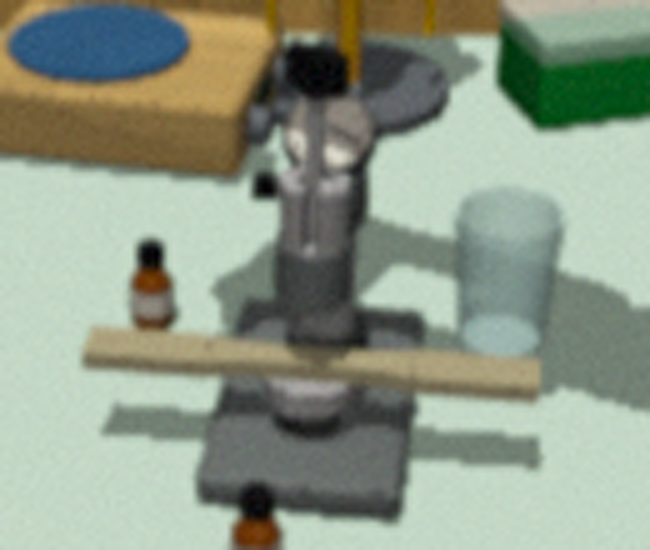

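View pics/t13.png

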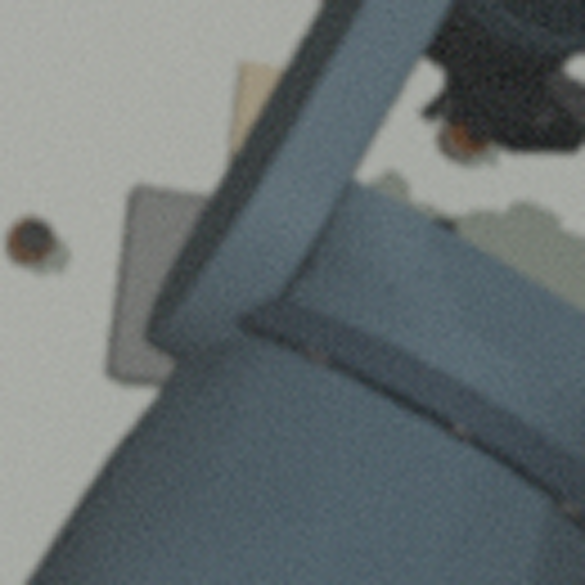

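```bash
cat > ov.py <<'E'
from h import *
import sys
def spec(n=20):
    xs=np.array([-123,-56,-28,28,56,123])/1e3; h=np.array([14.5,14.5,9.5,9.5,14.5,14.5])/1e3
    return np.r_[np.c_[xs,h],np.c_[xs[::-1],-h[::-1]]]
def draw(fn,off,sz,s,out,Aa,ang,cz=0.065,sp=None,spang=None):
    d=load(fn); im=cv2.resize(d['img'][off[1]:off[1]+sz[1],off[0]:off[0]+sz[0],::-1],None,fx=s,fy=s,interpolation=cv2.INTER_CUBIC)
    def pl(P,col,Aa,a):
        a=np.radians(a); G=np.array([[np.cos(a),-np.sin(a),0],[np.sin(a),np.cos(a),0],[0,0,1]])
        uv=proj(d,np.array(P)@G.T+np.r_[Aa,0]); uv=((uv-off+.5)*s-.5).round().astype(np.int32); cv2.polylines(im,[uv],True,col,1)
    t=np.linspace(0,6.28,40)
    pl([[-.06,-.055,.022],[.13,-.055,.022],[.13,.055,.022],[-.06,.055,.022]],(0,255,0),Aa,ang)
    pl(np.c_[.025*np.cos(t),.025*np.sin(t),0*t+.055],(0,0,255),Aa,ang)
    pl(np.c_[.019*np.cos(t),.019*np.sin(t),0*t+.172],(255,0,0),Aa,ang)
    S=spec(); pl(np.c_[S,np.full(len(S),cz)],(255,0,255),sp if sp is not None else Aa,spang if spang is not None else ang+90)
    cv2.imwrite('pics/'+out,im)
if __name__=='__main__':
    draw('side13',np.array([270,110]),(130,110),5,'o13.png',np.array([.5306,-.1982]),-96.5)
E
python3 ov.py
```

```text
(no output)
```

View pics/o13.png

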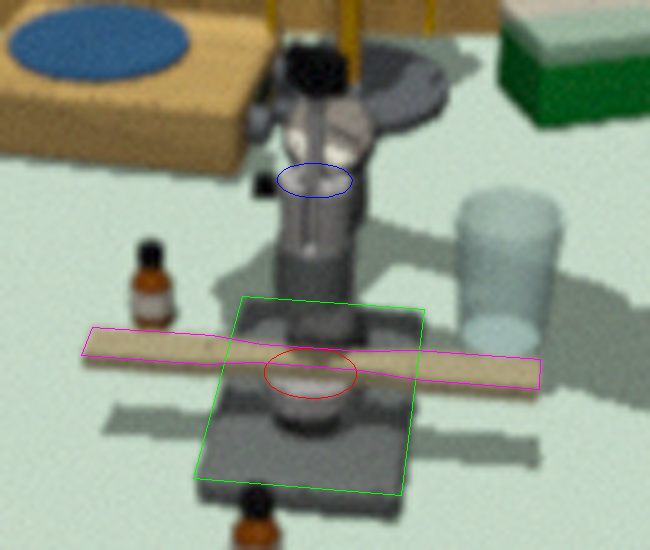

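```bash
python3 - <<'E'
from h import *
from scipy.optimize import least_squares
ds=[load(f) for f in('side0','side4','side13')]
def fitc(lo,hi,r,ds):
    P=[]
    for d in ds:
        X=cloud(d); m=(X[...,2]>lo)&(X[...,2]<hi)&(np.hypot(X[...,0]-.53,X[...,1]+.198)<r+.012); P.append(X[m])
    P=np.concatenate(P); g=least_squares(lambda c:np.hypot(P[:,0]-c[0],P[:,1]-c[1])-r,[.53,-.198],loss='soft_l1',f_scale=.002); print(lo,hi,len(P),g.x)
fitc(.142,.168,.019,ds); fitc(.145,.165,.019,ds[2:])
fitc(.034,.052,.025,ds[:2])
X=cloud(ds[0]); m=(X[...,2]>.018)&(X[...,2]<.026); P=X[m]; g=(P[:,:2]-[.5306,-.1982])@np.c_[Gx,Gy]; k=(abs(g[:,1])<.07)&(g[:,0]>-.09)&(g[:,0]<.14); g=g[k]
print('plate gx min pct',np.percentile(g[:,0],[.5,1,2,5]),'gy',np.percentile(g[:,1],[.5,1,99,99.5]))
# specimen mask in side13
d=ds[2]; img=d['img'].astype(int); sc=cv2.GaussianBlur((img[...,0]-img[...,2]).astype(np.float32),(0,0),.7)
X=cloud(d); m=(X[...,2]>.0615)&(X[...,2]<.072)&(sc>15)&(np.hypot(X[...,0]-.53,X[...,1]+.198)<.15); P=X[m]; print(len(P),P.min(0),P.max(0))
l=(P[:,:2]-[.5306,-.1982])@Gy; w=(P[:,:2]-[.5306,-.1982])@Gx
for a in(-.115,-.09,-.065,-.02,0,.02,.065,.09,.115):
    k=abs(l-a)<.006
    if k.sum()>3: print(a,np.round([w[k].min(),w[k].max(),P[k,2].mean()],4))
print(l.min(),l.max(), np.polyfit(l,P[:,2],1))
E
```

```text
0.142 0.168 388 [ 0.53042505 -0.20135729]
0.145 0.165 100 [ 0.53030519 -0.2013104 ]
0.034 0.052 125 [ 0.53079036 -0.19980151]
plate gx min pct [-0.06077431 -0.06038817 -0.05922351 -0.05722729] gy [-0.05437934 -0.05395687  0.05357464  0.05427509]
589 [ 0.40843347 -0.22733108  0.06157362] [ 0.65427558 -0.16518252  0.06928961]
-0.115 [-0.0197  0.0138  0.066 ]
-0.09 [-0.0162  0.0113  0.0657]
-0.065 [-0.0183  0.0143  0.0659]
-0.02 [-0.0107  0.0075  0.0652]
0 [-0.0143  0.0079  0.0652]
0.02 [-0.0126  0.0117  0.0653]
0.065 [-0.0163  0.0152  0.0655]
0.09 [-0.016   0.0143  0.066 ]
0.115 [-0.016   0.0159  0.0657]
-0.12183322155731421 0.12321739477951302 [-0.00015811  0.06566378]
```

The specimen lies flat, centred within about 2–3 mm and aligned. Now I'll go back to the knob.

Call:
jog_arm(
  motion=[0,0,0,-7.1,0.4,0,0,0,-0.2,0.4,22.1,-12.9,5,0,0.4,22.1,-12.9,5,0,0.4,22.1,-12.9,5,0,0.4,0,0,0,0,0.4,0,0,0,0,0.4],
)

```text
time_s: 20.75
ee_pos: [0.53, -0.1976, 0.3056]
tool_rot: [[-0.793, 0.609, 0.0], [0.609, 0.793, -0.0], [-0.0, 0.0, -1.0]]
ft_force: [-0.1, 1.0, -0.0]
width: 0.6
```

```bash
python3 - <<'E'
from h import *
s=st(); to(.5306,-.1982,.217,s)
E
```

```text
t 20.75 pos [ 530.  -197.6  305.6] yaw_y 52.46 tilt 0.0003 F [-0.1  1.  -0. ] w 0.6004 q6 -1.48
tool delta mm [-0.8 -0.1 88.6]
```

Call:
jog_arm(
  motion=[-0.8,0,22,-0.6,0.4,0,0,30,0,0.4,0,0,22,0,0.4,0,0,13.5,0,0.4,0,0,0,0,0.4,0,0,0,0,0.4],
)

```text
time_s: 21.25
ee_pos: [0.532, -0.1983, 0.2179]
tool_rot: [[-0.801, 0.598, -0.0], [0.598, 0.801, 0.0], [0.001, 0.0, -1.0]]
ft_force: [0.4, -0.9, 0.0]
width: 0.602
```

```bash
python3 - <<'E'
from h import *
s=st()
d=grab('side','side14'); im=d['img'][:,:,::-1]
cv2.imwrite('pics/s14.png',cv2.resize(im[90:210,270:400],None,fx=5,fy=5,interpolation=cv2.INTER_CUBIC))
E
```

```text
t 21.25 pos [ 532.  -198.3  217.9] yaw_y 53.25 tilt 0.0005 F [ 0.4 -0.9  0. ] w 0.6020 q6 -1.50
```

View pics/s14.png

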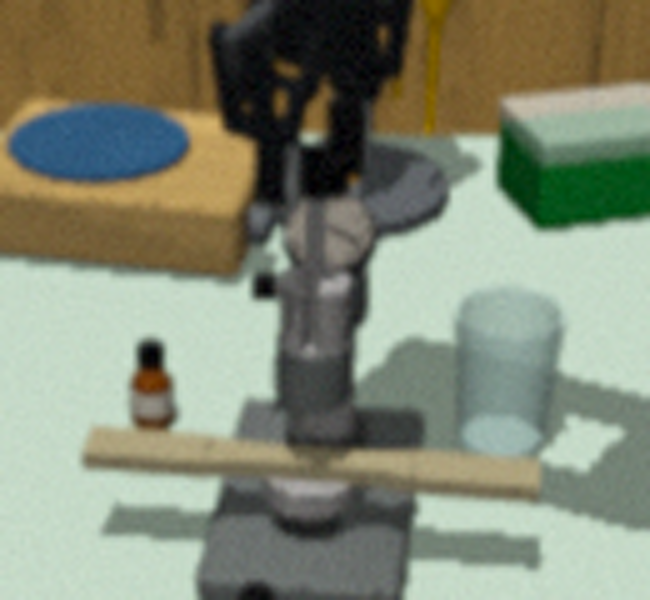

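The knob at (316,170) sits between the fingers. I'll close on it and then lift.

Call:
jog_arm(
  motion=[0,0,0,0,1,0,0,0,0,1,0,0,0,0,1,0,0,0,0,1,0,0,0,0,1,0,0,0,0,1,0,0,0,0,1,0,0,0,0,1],
)

```text
time_s: 21.97
ee_pos: [0.5319, -0.1991, 0.2191]
tool_rot: [[-0.802, 0.597, 0.002], [0.597, 0.802, -0.002], [-0.003, -0.0, -1.0]]
ft_force: [-0.6, -3.4, 5.9]
width: 0.125
```

```bash
python3 -c "
from h import *
st()"
```

```text
t 21.97 pos [ 531.9 -199.1  219.1] yaw_y 53.34 tilt 0.0027 F [-0.6 -3.4  5.9] w 0.1254 q6 -1.50
```

Call:
jog_arm(
  motion=[0,0,-2,0,1,0,0,-2,0,1,0,0,-2,0,1,0,0,-2,0,1,0,0,0,0,1,0,0,0,0,1],
)

```text
time_s: 22.47
ee_pos: [0.5314, -0.1988, 0.2249]
tool_rot: [[-0.802, 0.597, 0.0], [0.597, 0.802, -0.001], [-0.001, -0.0, -1.0]]
ft_force: [4.0, -5.0, -6.4]
width: 0.129
```

```bash
python3 -c "
from h import *
st()"
```

```text
t 22.47 pos [ 531.4 -198.8  224.9] yaw_y 53.34 tilt 0.0007 F [ 4.  -5.  -6.4] w 0.1289 q6 -1.50
```

Call:
jog_arm(
  motion=[0,0,-1.3,0,1,0,0,0,0,1,0,0,0,6,1,0,0,0,6,1,0,0,0,6,1,0,0,0,6,1,0,0,0,6,1,0,0,0,6,1,0,0,0,6,1,0,0,0,6,1,0,0,0,6,1,0,0,0,5.5,1,0,0,0,0,1,0,0,0,0,1],
)

```text
time_s: 23.63
ee_pos: [0.5307, -0.1992, 0.2259]
tool_rot: [[0.108, 0.994, -0.002], [0.994, -0.108, -0.001], [-0.001, -0.001, -1.0]]
ft_force: [0.8, -6.8, -5.7]
width: 0.13
```

```bash
python3 -c "
from h import *
s=st(); print(s['wrist_torque'])"
```

```text
t 23.63 pos [ 530.7 -199.2  225.9] yaw_y -6.20 tilt 0.0019 F [ 0.8 -6.8 -5.7] w 0.1302 q6 -0.46
[-1.25333667 -0.24005386 -0.03856783]
```

Call:
jog_arm(
  motion=[0,0,1,0,1,0,0,1.5,0,1,0,0,1.5,0,1,0,0,1.5,0,1,0,0,1.5,0,1,0,0,0,0,1],
)

```text
time_s: 24.13
ee_pos: [0.5307, -0.1992, 0.2187]
tool_rot: [[0.108, 0.994, -0.002], [0.994, -0.108, -0.001], [-0.001, -0.001, -1.0]]
ft_force: [1.8, -6.9, -5.9]
width: 0.131
```

```bash
python3 -c "
from h import *
s=st()"
```

```text
t 24.13 pos [ 530.7 -199.2  218.7] yaw_y -6.17 tilt 0.0019 F [ 1.8 -6.9 -5.9] w 0.1312 q6 -0.46
```

Call:
jog_arm(
  motion=[0,0,2,0,1,0,0,2,0,1,0,0,2,0,1,0,0,2,0,1,0,0,2,0,1,0,0,2,0,1,0,0,2,0,1,0,0,2,0,1,0,0,1,0,1,0,0,0,0,1],
)

```text
time_s: 24.97
ee_pos: [0.5308, -0.1991, 0.2019]
tool_rot: [[0.107, 0.994, -0.001], [0.994, -0.107, -0.001], [-0.001, -0.001, -1.0]]
ft_force: [0.0, -6.5, -4.9]
width: 0.13
```

```bash
python3 -c "
from h import *
s=st()"
```

```text
t 24.97 pos [ 530.8 -199.1  201.9] yaw_y -6.16 tilt 0.0018 F [ 0.  -6.5 -4.9] w 0.1303 q6 -0.46
```

Lift is about 12.8 mm. I'll continue in small steps until the force reverses.

Call:
jog_arm(
  motion=[0,0,0.7,0,1,0,0,0.7,0,1,0,0,0.6,0,1,0,0,0,0,1],
)

```text
time_s: 25.3
ee_pos: [0.5308, -0.1992, 0.2001]
tool_rot: [[0.107, 0.994, -0.001], [0.994, -0.107, -0.001], [-0.001, -0.001, -1.0]]
ft_force: [-0.1, -6.1, -5.3]
width: 0.128
```

Call:
jog_arm(
  motion=[0,0,0.5,0,1,0,0,0,0,1],
)

```text
time_s: 25.47
ee_pos: [0.5308, -0.1992, 0.1997]
tool_rot: [[0.107, 0.994, -0.001], [0.994, -0.107, -0.001], [-0.001, -0.001, -1.0]]
ft_force: [0.5, -6.2, -5.4]
width: 0.128
```

Call:
jog_arm(
  motion=[0,0,0.5,0,1,0,0,0,0,1],
)

```text
time_s: 25.63
ee_pos: [0.5308, -0.1992, 0.1996]
tool_rot: [[0.107, 0.994, -0.001], [0.994, -0.107, -0.001], [-0.001, -0.001, -1.0]]
ft_force: [-0.7, -5.8, -1.6]
width: 0.123
```

Call:
jog_arm(
  motion=[0,0,0.5,0,1,0,0,0,0,1],
)

```text
time_s: 25.8
ee_pos: [0.5309, -0.1992, 0.1996]
tool_rot: [[0.107, 0.994, -0.001], [0.994, -0.107, -0.002], [-0.002, -0.001, -1.0]]
ft_force: [-0.7, -4.6, 0.1]
width: 0.125
```

The foot is resting: the force went to 0 and z stopped at 0.1996. I'll release.

Call:
jog_arm(
  motion=[0,0,0.6,0,1,0,0,0,0,0.8,0,0,0,0,0.7,0,0,0,0,0.6,0,0,0,0,0.5,0,0,0,0,0.4,0,0,0,0,0.4,0,0,0,0,0.4,0,0,0,0,0.4],
)

```text
time_s: 26.55
ee_pos: [0.5314, -0.1981, 0.1991]
tool_rot: [[0.107, 0.994, -0.0], [0.994, -0.107, 0.0], [0.0, -0.0, -1.0]]
ft_force: [0.3, 0.1, -0.4]
width: 0.6
```

```bash
python3 - <<'E'
from h import *
s=st()
d=grab('side','side15'); im=d['img'][:,:,::-1]
cv2.imwrite('pics/s15.png',cv2.resize(im[90:210,270:400],None,fx=5,fy=5,interpolation=cv2.INTER_CUBIC))
E
```

```text
t 26.55 pos [ 531.4 -198.1  199.1] yaw_y -6.13 tilt 0.0001 F [ 0.3  0.1 -0.4] w 0.6002 q6 -0.46
```

View pics/s15.png

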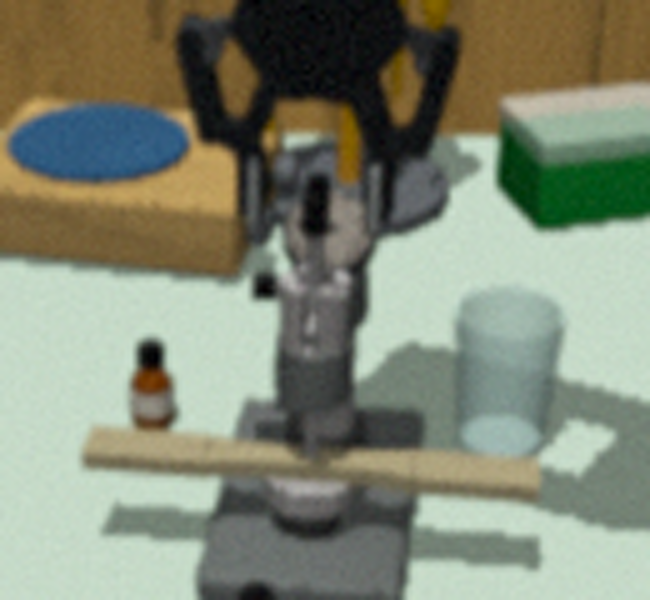

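The foot is on the waist at (313,455) and the knob, at (317,205), is straight and free. I'll retreat upward and check.

Call:
jog_arm(
  motion=[0,0,-10,0,0.4,0,0,-25,0,0.4,0,0,-30,0,0.4,0,0,-30,0,0.4,0,0,-30,0,0.4,0,0,0,0,0.4,0,0,0,0,0.4,0,0,0,0,0.4],
)

```text
time_s: 27.27
ee_pos: [0.5312, -0.1981, 0.3242]
tool_rot: [[0.107, 0.994, 0.0], [0.994, -0.107, -0.0], [-0.0, 0.0, -1.0]]
ft_force: [-0.3, -0.3, -0.8]
width: 0.6
```

```bash
python3 - <<'E'
from h import *
s=st()
d=grab('side','side16')
X=cloud(d); img=d['img'].astype(int); sc=cv2.GaussianBlur((img[...,0]-img[...,2]).astype(np.float32),(0,0),.7)
m=(X[...,2]>.0615)&(X[...,2]<.072)&(sc>15)&(np.hypot(X[...,0]-.53,X[...,1]+.198)<.15); P=X[m]
l=(P[:,:2]-[.5306,-.1982])@Gy; w=(P[:,:2]-[.5306,-.1982])@Gx
print(l.min(),l.max(),np.polyfit(l,P[:,2],1),np.polyfit(l,w,1))
m=(X[...,2]>.18)&(np.hypot(X[...,0]-.53,X[...,1]+.198)<.022)&(X[...,2]<.25); print('knob top',np.percentile(X[m][:,2],[50,95,99]))
X0=cloud(load('side0')); m=(X0[...,2]>.18)&(np.hypot(X0[...,0]-.53,X0[...,1]+.198)<.022)&(X0[...,2]<.25); print('knob top0',np.percentile(X0[m][:,2],[50,95,99]))
im=d['img'][:,:,::-1]
cv2.imwrite('pics/s16.png',np.vstack([cv2.resize(im[100:210,270:400],None,fx=4.5,fy=4.5,interpolation=cv2.INTER_CUBIC)]))
cv2.imwrite('pics/s16f.png',im)
E
```

```text
t 27.27 pos [ 531.2 -198.1  324.2] yaw_y -6.13 tilt 0.0002 F [-0.3 -0.3 -0.8] w 0.6005 q6 -0.46
-0.12187891800067402 0.12320798013933525 [0.00091517 0.06560241] [ 0.00299196 -0.00257309]
knob top [0.21491103 0.22568064 0.22607023]
knob top0 [0.20731243 0.21548688 0.21627931]
```

View pics/s16.png

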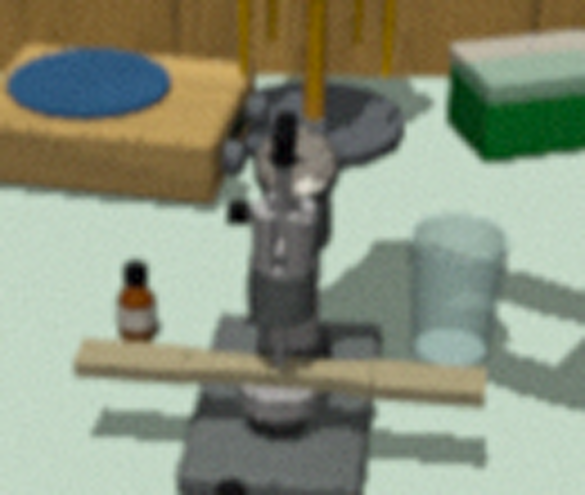

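View pics/s16f.png

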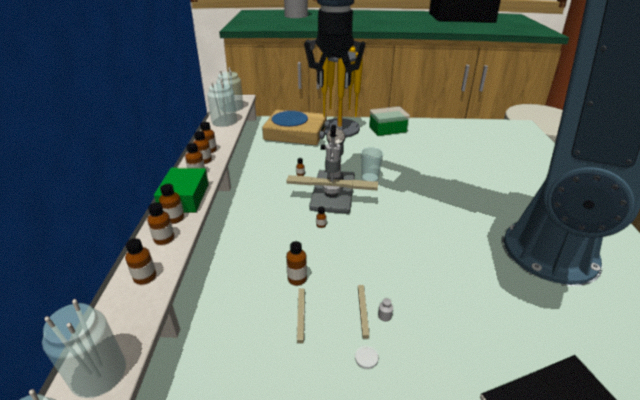

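Call:
jog_arm(
  motion=[0,-35,0,0,0.4,0,-35,0,0,0.4,-30,-25,0,0,0.4,-40,0,0,0,0.4,-40,0,0,0,0.4,-40,0,0,0,0.4,-40,0,0,0,0.4,-40,0,0,0,0.4,0,0,0,0,0.4,0,0,0,0,0.4],
)

```text
time_s: 28.15
ee_pos: [0.4109, -0.418, 0.3213]
tool_rot: [[0.11, 0.994, -0.003], [0.994, -0.11, 0.004], [0.004, -0.003, -1.0]]
ft_force: [0.0, 0.5, 0.3]
width: 0.598
```

```bash
python3 - <<'E'
from h import *
from ov import draw
s=st(); grab('top','top17')
draw('top17',np.array([340,140]),(130,130),4.5,'o17.png',np.array([.532,-.198]),-96.5)
d=load('top17'); im=d['img'][140:270,340:470,::-1]; cv2.imwrite('pics/t17.png',cv2.resize(im,None,fx=4.5,fy=4.5,interpolation=cv2.INTER_CUBIC))
E
```

```text
t 28.15 pos [ 410.9 -418.   321.3] yaw_y -6.32 tilt 0.0047 F [0.  0.5 0.3] w 0.5977 q6 -0.89
```

View pics/o17.png

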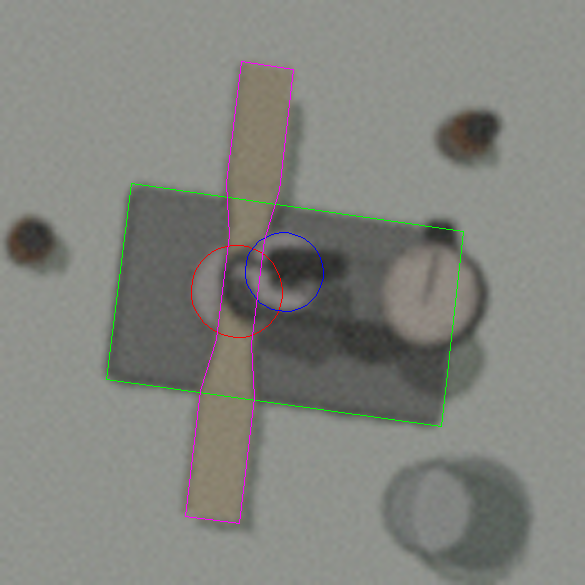

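View pics/t17.png

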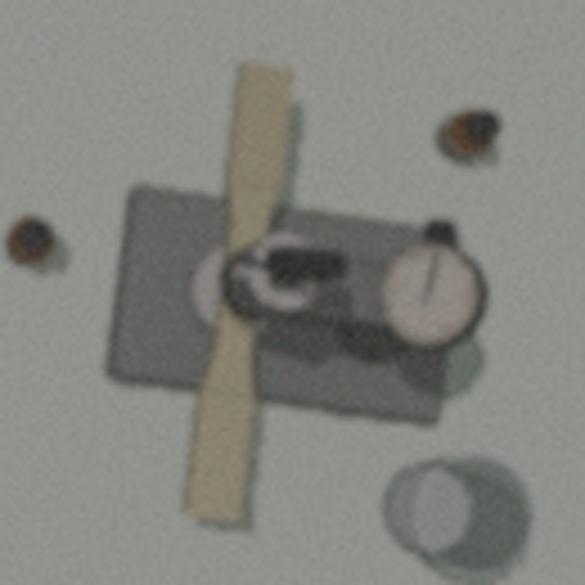

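In one top view, the specimen outline, base plate and anvil all match a model with a common centre to within about 1 mm. I'm handing the job in.

```bash
python3 -c "
from station import ctrl
print(ctrl.finish_job())"
```

```text
the job is handed in; nothing more can be done
None
```

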